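# Close up the small hydrothermal autoclave

### The job

Put the small pressure autoclave together in the body held in the bench holder, ready to be tightened. Working from the inside out and letting go of each part before fetching the next: hang the white liner in the body with its head down on the rim, plug the liner with the lid that fits it (the smaller of the two white lids), lay the steel pressure plate centrally on the lid with its stud up, and last set the steel screw cap straight down over everything until its crown rests on the plate and the stud shows in the hole. Leave the large lid, the large autoclave and the flasks as they are.

Things in the scene. Friction and masses are not known exactly. Their poses are not given: they have to be found in the camera images.
- vessel: The small autoclave body, the target: an upright round steel pot 48 mm in outer diameter with a screw thread round its top, clamped by a dark split collar (68 mm across, top at 36 mm) on a grey bolted base plate 100 x 100 x 12 mm. Fixed to the bench, upright. Origin: centre of the base plate's underside, on the pot's axis, z up. Rim 80 mm above the origin; open bore 40 mm wide, bottom 18 mm above the origin. Nothing is in it at the start.
- liner: White PTFE cup standing upright, open at the top, 74 mm high in all: a tube 36 mm in outer diameter (its lowest 6 mm tapered to 29 mm) with a wider head 44 mm in diameter from 60 mm up to 74 mm; bore of the mouth 30 mm. Origin: centre of its underside, z up along its axis. Grip the head across its diameter. It goes into the bore of the autoclave body (2 mm clearance all round) until the underside of the head rests on the rim: its origin is then 20 mm above the body's origin.
- liner_lid: The liner's lid: the SMALLER of two white PTFE lids, standing on its plug, plug down. Disc 44 mm in diameter from 8 mm to 18 mm above the origin, below it a plug 26 mm in diameter and 8 mm long with a chamfered foot; a shallow ring groove on top. Origin: centre of the plug's underside, z up. Grip the edge of the disc. The plug fits the liner's mouth (2 mm clearance all round); seated, its origin is 66 mm above the liner's origin.
- pressure_plate: Steel disc 42 mm in diameter and 6 mm thick, lying flat, with a round stud 16 mm in diameter standing up from its centre to 20 mm above the underside. Origin: centre of its underside, z up. Grip the stud. It lies flat and central on top of the liner's lid (its origin 18 mm above the lid's origin), kept by friction alone.
- screw_cap: Knurled steel cap standing with its open side down, 60 mm in outer diameter and 52 mm high, inside 53 mm wide and 44 mm deep, with a 28 mm hole in the middle of its 8 mm thick crown. Origin: centre of its open lower edge, z up. Grip it across its outside. It goes straight down over plate, lid and head (the stud comes up through the hole) until the crown lies on the pressure plate; its origin is then 66 mm above the body's origin, 14 mm below the body's rim. It is not turned.
- large_lid: The LARGER of two white PTFE lids, of the same form: disc 58 mm in diameter from 8 to 18 mm above the origin, plug 38 mm. Belongs to the large autoclave and is left alone. Origin: centre of the plug's underside, z up.
- large_vessel: The large autoclave body, standing without a holder on its own 76 mm foot at the right: steel, 65 mm in diameter, its white liner already in it, 114 mm high in all. Fixed; not part of the job. Origin: centre of its underside, z up.
- flask_amber_1: Bystander: conical glass flask with amber broth, 52 mm wide at the foot, 85 mm high, left of and behind the work. Loose; leave it standing. Origin: centre of its underside, z up.
- flask_amber_3: Bystander: the same kind of flask, 52 mm wide, 85 mm high, right of and behind the work. Loose; leave it standing. Origin: centre of its underside, z up.
Mind the look-alikes: they are no part of the job. Leave any red look-alike of the vessel alone.

How it is judged:
On the way, in this order (a step that is already met when the one before it is completed fails the run):
1. the liner hangs in the autoclave body with its head on the rim, released (z of liner in the frame of vessel between 0.017 and 0.023 m and horizontal distance between liner and vessel below 0.005 m and angle between liner's own z axis and vertical below 0.08 rad and contact force between liner and the fingers below 0.05 N and linear speed of liner below 0.03 m/s), for 0.2 s.
2. the liner's lid is plugged into the liner, released (z of liner_lid in the frame of liner between 0.063 and 0.069 m and horizontal distance between liner_lid and liner below 0.005 m and angle between liner_lid's own z axis and vertical below 0.08 rad and contact force between liner_lid and the fingers below 0.05 N and linear speed of liner_lid below 0.03 m/s), for 0.2 s.
3. the pressure plate lies on the liner's lid, stud up, released (z of pressure_plate in the frame of liner_lid between 0.015 and 0.021 m and horizontal distance between pressure_plate and liner_lid below 0.008 m and angle between pressure_plate's own z axis and vertical below 0.08 rad and contact force between pressure_plate and the fingers below 0.05 N and linear speed of pressure_plate below 0.03 m/s), for 0.2 s.
4. the screw cap is down over the stack, its crown on the pressure plate, released (z of screw_cap in the frame of vessel between 0.062 and 0.07 m and horizontal distance between screw_cap and vessel below 0.006 m and angle between screw_cap's own z axis and vertical below 0.08 rad and contact force between screw_cap and the fingers below 0.05 N and linear speed of screw_cap below 0.03 m/s), for 0.2 s.
At the end, for the whole second after the job is handed in: Liner seated in the small body (height 3 mm, 5 mm off axis), smaller lid plugged into it (3 mm, 5 mm), plate on the lid (3 mm, 8 mm), cap over all with its crown on the plate (4 mm, 6 mm off the body's axis); all upright within 0.08 rad, released and at rest (all of step 1 and all of step 2 and all of step 3 and all of step 4); the robot touches nothing.
It fails at once if the large lid is pushed or carried off (more than 20 mm) (distance of large_lid from where it was at the start of the episode above 0.02 m).
It fails at once if a bystander flask is pushed (more than 20 mm) or tipped (distance of flask_amber_1 from where it was at the start of the episode above 0.02 m or angle between flask_amber_1's own z axis and vertical above 0.3 rad).
It fails at once if a bystander flask is pushed (more than 20 mm) or tipped (distance of flask_amber_3 from where it was at the start of the episode above 0.02 m or angle between flask_amber_3's own z axis and vertical above 0.3 rad).
It also fails if it takes over 106 s, if anything falls off the work surface, if the arm or the gripper's body presses on something with over 40 N, if the wrist force passes 120 N, or if a joint passes its speed limit or range.

### The arm

A 6-joint arm with a two-finger parallel gripper is mounted at the origin on a cart in front of the work surface, level with it; the furniture and walls round the work are solid. World frame = base frame: x ahead of the robot, y to its left, z up, the work surface at z = 0. Lengths are in m, angles in rad, forces in N, time in s.
With the tool pointing down it reaches from about 0.35 to 0.925 m from the base axis. Payload 6.4 kg.
Tool frame: the origin (TCP) lies on the centre line of the jaws, within the pads' length; the fingertips stand 17 mm ahead of it and the grasp point (between the pads) lies 2 mm behind it; z points along the fingers, y is the direction in which the jaws open and shut (so a half turn about z gives the same grasp; the last joint's range is limited). The gripper opens to 94 mm and grips with 3 to 60 N. Pads are 16 mm wide; open, the fingers measure 119 mm over their backs; the gripper's body (75 mm by 177 mm) begins 78 mm behind the grasp point.
Start: joints at [-1.455, 0.245, 1.558, -0, 1.339, -0.174], TCP at [0.186, -0.623, 0.222] pointing down, gripper open.
Joint ranges: [-3.13, 3.13], [-1.02, 2.26], [0.13, 2.54], [-0.95, 4.09], [0.21, 2.88], [-2.74, 2.74]. Speed limits (rad/s): [2.57, 2.57, 3.14, 3.14, 3.14, 3.14].

### API

Orientations are given as a rotation vector (axis times angle).
In Python, from workcell import monitor, cams, manip gives the robot as it stands. The module is installed in compiled form; this text tells all that it offers.
- The arm moves only by the tool carry_out, never from a script. Its argument "commands" is a list of rows, each a list of 7 numbers: the shift along the tool's x, y, z in cm, then the turn, a rotation vector about the tool's x, y, z in rad, then the finger opening in cm, from 0 to 9.4. A call has 1 to 10 rows; each row shifts and turns the pose as measured when the row begins, along the tool's axes as they then stand; what a row does not reach is not made up. A row lasts 1/8 s, in which the tool goes at most 62.5 mm and 10.7 degrees, less where a joint would pass 70% of its speed; a pose out of reach is approached as far as the arm can. A call with a gripper value outside its range is refused whole. The fingers move at their own pace and stop on an object; "newtons" is the grip in N (left out, the last holds). Time passes only in rows, so rows that do not move let the fingers close. It gives the time, the measured TCP pose, the force and the opening at its end, in the units of the state.
- monitor.get_state(): the state, without advancing time (a new reading comes with each control period).
- cams.get_image(name): name is "scene" or "top"; returns (picture, depth): 400x640x3 uint8, red, green, blue; 400x640 float32, m along the optical axis (not along the pixel's ray), 0 where there is no reading.
- cams.get_calibration(name): a dict with "fovy" (degrees; the focal length in pixels is half the picture's height over the tangent of half this angle, whatever the lens; pixels are square), "cx", "cy" (the principal point, pixels), "dist_coeffs" ([k1, k2, p1, p2, k3] as OpenCV has them; the pictures are not rectified), "rvec" (rotation vector, rad) and "tvec" (3), from world to camera coordinates, as OpenCV has them. Camera axes: x right, y down, z forward; pixel columns grow to the right and rows downward; lengths in m; the calibration is good to about 2 mm. A picture is of the moment at which its call begins. get_calibration takes no time and is no camera call.
- manip.sign_off(): hands the job in, once; it reports no verdict.
The state is a dict: "time_s": time; "joint_pos": joint angles; "dq": joint speeds; "joint_torque": joint torques, N m; "position": TCP position; "orientation": TCP orientation; "wrist_force": force on the tool from outside, world axes, zero at the start; "moment": the same for the moment, N m; "finger_gap": finger opening in m.
Only numpy, scipy, OpenCV 4.12 (cv2) and the standard library are available. Lean on these libraries where they do the work, as an engineer would, in place of code of your own. Each camera call takes 0.05 s, during which the arm holds its last target.

## Working session

There is one attempt and no reset: what is moved stays moved. The work goes in short steps, Python scripts to look and compute and a tool call to move; the robot and the scene stay as the last step left them, time stands still between calls to the robot, and variables do not carry over. Pictures are saved under pics/ and viewed, and the job is handed in when it is done.

Besides the shell and the picture viewer there is one more tool, called after "Emit:" as name(argument=value, ...) on one line, values as JSON. carry_out: Moves the arm, as the interface text tells. Its arguments: {"type":"object","properties":{"commands":{"type":"array"},"newtons":{"type":"number"}},"required":["commands"]}

```bash
mkdir -p pics; cat > h.py <<'E'
import numpy as np, cv2
from workcell import monitor, cams, manip
def cal(n):
    c=cams.get_calibration(n); f=200/np.tan(np.radians(c["fovy"])/2)
    K=np.array([[f,0,c["cx"]],[0,f,c["cy"]],[0,0,1]]); R=cv2.Rodrigues(np.array(c["rvec"],float))[0]
    return K,np.array(c["dist_coeffs"],float),R,np.array(c["tvec"],float).reshape(3)
def ray(n,uv):
    K,d,R,t=cal(n); p=cv2.undistortPoints(np.array(uv,float).reshape(-1,1,2),K,d).reshape(-1,2)
    D=np.c_[p,np.ones(len(p))]@R; return -R.T@t,D
def onz(n,uv,z):
    C,D=ray(n,uv); return C+D*((z-C[2])/D[:,2])[:,None]
def depthpts(n,uv,dep):
    C,D=ray(n,uv); return C+D*np.asarray(dep).reshape(-1,1)
def proj(n,P):
    K,d,R,t=cal(n); return cv2.projectPoints(np.array(P,float).reshape(-1,1,3),cv2.Rodrigues(R)[0],t,K,d)[0].reshape(-1,2)
def snap(tag,names=("scene","top")):
    o={}
    for n in names:
        im,de=cams.get_image(n); o[n]=(im,de)
        cv2.imwrite(f"pics/{tag}_{n}.png",im[:,:,::-1]); np.savez(f"pics/{tag}_{n}.npz",im=im,de=de)
    return o
E
python3 - <<'E'
from h import *
print(monitor.get_state())
snap("a")
for n in("scene","top"):
    print(cams.get_calibration(n)); C,D=ray(n,[[320,200]]);print(C,D)
E
```

```text
{'time_s': 0.0, 'joint_pos': array([-1.45510704e+00,  2.45842986e-01,  1.55898130e+00, -1.72767886e-05,
        1.33869700e+00, -1.74108427e-01]), 'dq': array([ 3.63922719e-04,  7.95426408e-04,  6.28278635e-06, -4.55326477e-04,
        7.37619298e-04, -1.47697793e-03]), 'joint_torque': array([ 9.56072427e-05, -4.15838349e+01, -3.14596474e+01,  6.84528938e-02,
        3.33455438e-02, -1.36328381e-04]), 'position': array([ 0.18567333, -0.62233162,  0.22134442]), 'orientation': array([-3.10676138e+00, -4.53349703e-01, -6.20460822e-05]), 'wrist_force': array([ 0.30058375, -0.92689094, -0.59945152]), 'moment': array([-0.04272851, -0.01138021,  0.00419143]), 'finger_gap': 0.09407297702998658}
{'fovy': 56.02025341934449, 'cx': 318.58600212267453, 'cy': 197.3095608254764, 'dist_coeffs': array([-0.07000915,  0.        ,  0.        ,  0.        ,  0.        ]), 'rvec': array([ 1.94107682, -0.63317371,  0.42799075]), 'tvec': array([-0.43755118,  0.16747146,  1.15694524])}
[-0.24465967 -1.03224346  0.65775003] [[ 0.55034529  0.71188429 -0.43635556]]
{'fovy': 53.996179094446894, 'cx': 310.64127695787465, 'cy': 193.71674106698512, 'dist_coeffs': array([0.01718647, 0.        , 0.        , 0.        , 0.        ]), 'rvec': array([ 2.1264729 , -2.13814986,  0.21759579]), 'tvec': array([-0.00577244,  0.54016092,  1.13949919])}
[0.32086675 0.01328188 1.2194809 ] [[ 0.16838057 -0.04227694 -0.98523357]]
```

View pics/a_top.png

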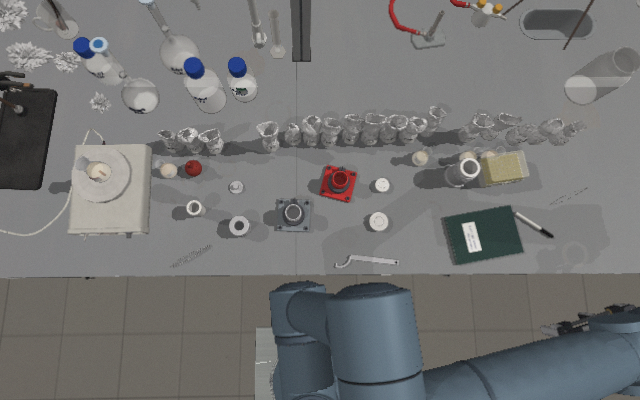

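View pics/a_scene.png

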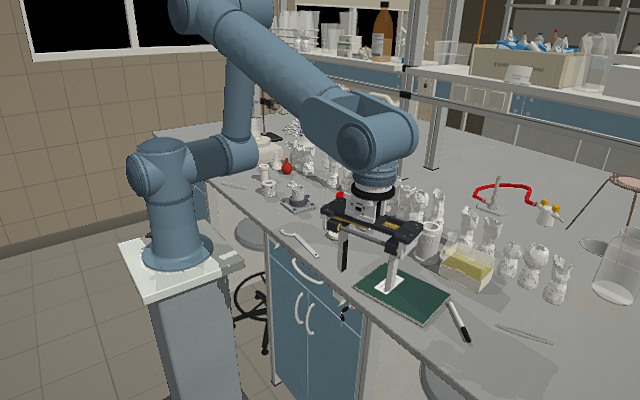

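The top view shows the grey body at (293,212) with a red look-alike at (340,180). The liner is near (195,208), the cap near (238,226) and the plate near (236,187). The two lids are near (382,185) and (378,222). I'll zoom in.

```bash
python3 - <<'E'
from h import *
im=cv2.imread("pics/a_top.png")
c=im[140:260,160:420]; cv2.imwrite("pics/a_topz.png",cv2.resize(c,None,fx=3,fy=3,interpolation=cv2.INTER_CUBIC))
im=cv2.imread("pics/a_scene.png")
c=im[140:270,210:410]; cv2.imwrite("pics/a_scz.png",cv2.resize(c,None,fx=4,fy=4,interpolation=cv2.INTER_CUBIC))
E
```

```text
(no output)
```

View pics/a_topz.png

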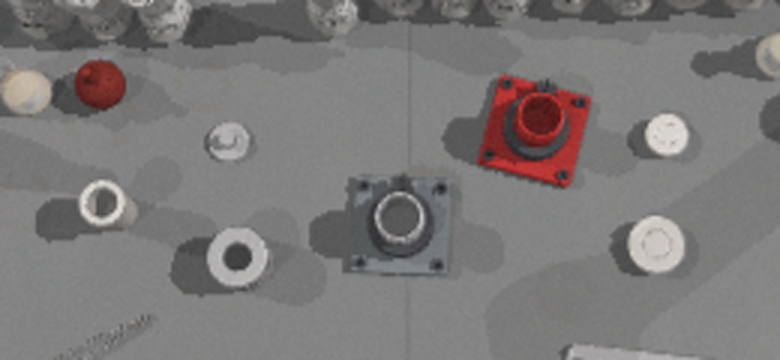

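View pics/a_scz.png

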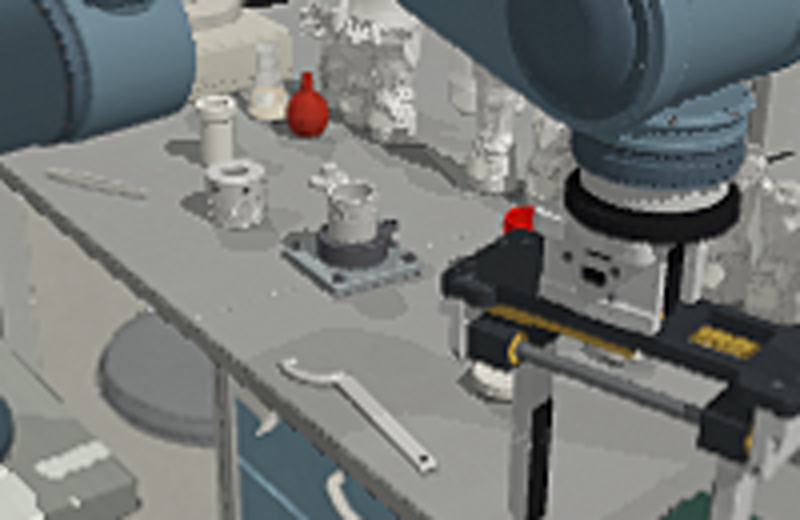

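```bash
cat >> h.py <<'E'
def topdisk(n,im,de,roi,z,dz=0.006):
    u0,v0,u1,v1=roi; uu,vv=np.meshgrid(np.arange(u0,u1),np.arange(v0,v1))
    uv=np.c_[uu.ravel(),vv.ravel()]; d=de[uv[:,1],uv[:,0]]
    P=depthpts(n,uv,d); m=(d>0)&(abs(P[:,2]-z)<dz)
    if m.sum()<5: return None
    mask=np.zeros(de.shape,np.uint8); mask[uv[m][:,1],uv[m][:,0]]=255
    nl,lab,st,ce=cv2.connectedComponentsWithStats(mask,connectivity=8)
    k=1+np.argmax(st[1:,4]); mk=(lab==k).astype(np.uint8)
    cs=cv2.findContours(mk,cv2.RETR_EXTERNAL,cv2.CHAIN_APPROX_NONE)[0]; c=max(cs,key=len).reshape(-1,2)
    W=onz(n,c,z)[:,:2]
    A=np.c_[2*W,np.ones(len(W))]; s=np.linalg.lstsq(A,(W**2).sum(1),rcond=None)[0]
    r=np.sqrt(s[2]+s[0]**2+s[1]**2)
    cen=cv2.minEnclosingCircle(c.astype(np.float32))
    zm=np.median(P[m][:,2])
    return s[:2],2*r,onz(n,[cen[0]],z)[0,:2],zm,len(W)
E
python3 - <<'E'
from h import *
d=np.load("pics/a_top.npz");im,de=d["im"],d["de"]
rois=dict(vessel=((270,195,318,235),.080),liner=((180,195,212,220),.074),cap=((222,210,256,245),.052),plate=((222,175,250,202),.006),stud=((222,175,250,202),.020),
 lidA=((368,172,398,200),.018),lidB=((360,205,396,240),.018),red=((322,160,360,205),.08),f1=((155,155,182,185),.085),f3=((405,145,435,170),.085),big=((440,150,490,192),.114))
for k,(r,z) in rois.items():
    print(k,topdisk("top",im,de,r,z,.004))
E
```

```text
vessel (array([0.481981  , 0.04538641]), np.float64(0.0438555252993902), array([0.48180468, 0.04530088]), np.float64(0.07964544556166664), 72)
liner (array([0.49682246, 0.33401109]), np.float64(0.04082090618345152), array([0.49678146, 0.33445351]), np.float64(0.07237823715032832), 45)
cap (array([0.44622121, 0.20598103]), np.float64(0.0562776297977745), array([0.44608012, 0.20628326]), np.float64(0.051097351040558237), 54)
plate (array([0.57369674, 0.22539165]), np.float64(0.04181873052196569), array([0.57572859, 0.22819494]), np.float64(0.0045448072751899105), 48)
stud (array([0.57108097, 0.2251463 ]), np.float64(0.014128127766468948), array([0.57109756, 0.22450768]), np.float64(0.0189362485053427), 14)
lidA (array([ 0.57470543, -0.23182129]), np.float64(0.041060291040258816), array([ 0.57473921, -0.23184097]), np.float64(0.017719232411505303), 38)
lidB (array([ 0.45999478, -0.21651971]), np.float64(0.05550793039604646), array([ 0.45983048, -0.21635916]), np.float64(0.01797251563759339), 51)
red (array([ 0.58214304, -0.09440338]), np.float64(0.04414169183653022), array([ 0.58115062, -0.09468229]), np.float64(0.07913044439310413), 63)
f1 (array([0.62503483, 0.43789036]), np.float64(0.025121972053470217), array([0.62465712, 0.43941069]), np.float64(0.08385100068201434), 24)
f3 (array([ 0.6634287 , -0.35785414]), np.float64(0.02671092978416477), array([ 0.6634545 , -0.35773748]), np.float64(0.08436063188244702), 33)
big (array([ 0.60594611, -0.47210555]), np.float64(0.05529455516477999), array([ 0.60524204, -0.47182058]), np.float64(0.11421704040411784), 56)
```

Emit:
carry_out(commands=[[0,0,0,0,0,0.15,9.4],[0,0,0,0,0,0.14,9.4],[4,-5,0,0,0,0,9.4],[4,-5,0,0,0,0,9.4],[4,-5,0,0,0,0,9.4],[4,-5,0,0,0,0,9.4],[4,-5,0,0,0,0,9.4],[3,-5,0,0,0,0,9.4],[2,-5,0,0,0,0,9.4],[0,-6,0,0,0,0,9.4]], newtons=20)

```text
time_s: 1.35
position: [0.4386, -0.213, 0.2188]
orientation: [-3.133, 0.027, 0.003]
wrist_force: [0.1, 0.3, 0.0]
finger_gap: 0.0939
```

Emit:
carry_out(commands=[[0.6,-6,0,0,0,-0.01,9.4],[0.6,-6,0,0,0,0,9.4],[0.6,-6,0,0,0,0,9.4],[0.6,-6,0,0,0,0,9.4],[0.6,-6,0,0,0,0,9.4],[0.6,-6,0,0,0,0,9.4],[0.6,-6,0,0,0,0,9.4],[0.6,-6,0,0,0,0,9.4],[0.6,-5,0,0,0,0,9.4],[0,0,0,0,0,0,9.4]])

```text
time_s: 2.6
position: [0.4935, 0.3378, 0.2206]
orientation: [-3.134, 0.004, 0.005]
wrist_force: [-0.1, -1.3, 0.5]
finger_gap: 0.0938
```

```bash
cat > st.py <<'E'
import sys
from h import *
s=monitor.get_state(); R=cv2.Rodrigues(s["orientation"])[0]
print(s["time_s"],s["position"].round(4),"gap",round(s["finger_gap"],4),"F",s["wrist_force"].round(1),"q6",s["joint_pos"][5].round(2))
D=R.T@cv2.Rodrigues(np.array([np.pi,0,0]))[0]
print("fix turn",cv2.Rodrigues(D)[0].ravel().round(4))
if len(sys.argv)>1:
    t=np.array([float(a) for a in sys.argv[1:4]]); print("delta tool cm",(R.T@(t-s["position"])*100).round(2))
E
python3 st.py 0.4968 0.334 0.079
```

```text
2.6 [0.4935 0.3378 0.2206] gap 0.0938 F [-0.1 -1.3  0.5] q6 1.98
fix turn [-0.0079  0.0032 -0.0027]
delta tool cm [ 0.38  0.49 14.15]
```

Emit:
carry_out(commands=[[0.4,0.4,3,-0.008,0.003,-0.003,9.4],[0,0,4,0,0,0,9.4],[0,0,4,0,0,0,9.4],[0,0,2.0,0,0,0,9.4],[0,0,0,0,0,0,9.4]])

```text
time_s: 3.22
position: [0.4968, 0.3295, 0.0862]
orientation: [3.139, -0.003, -0.003]
wrist_force: [-0.7, 1.3, -0.2]
finger_gap: 0.094
```

```bash
python3 st.py 0.4968 0.334 0.079; python3 - <<'E'
from h import *
snap("b")
for n,r in(("top",(150,160,300,270)),("scene",(200,110,360,250))):
    im=cv2.imread(f"pics/b_{n}.png"); cv2.imwrite(f"pics/bz_{n}.png",cv2.resize(im[r[1]:r[3],r[0]:r[2]],None,fx=4,fy=4))
E
```

```text
3.225 [0.4968 0.3295 0.0862] gap 0.094 F [-0.7  1.3 -0.2] q6 1.97
fix turn [ 0.0028  0.0017 -0.0022]
delta tool cm [-0.   -0.46  0.72]
```

View pics/bz_top.png

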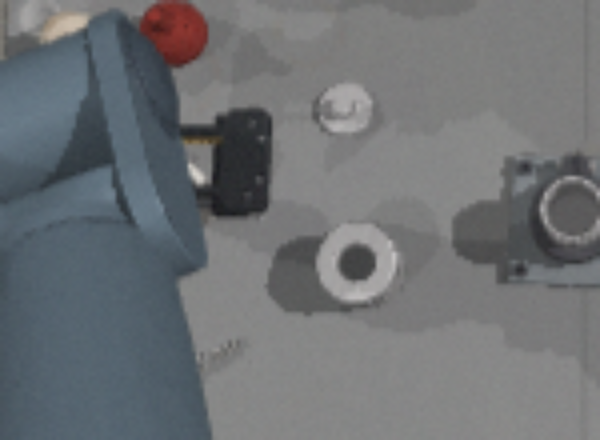

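View pics/bz_scene.png

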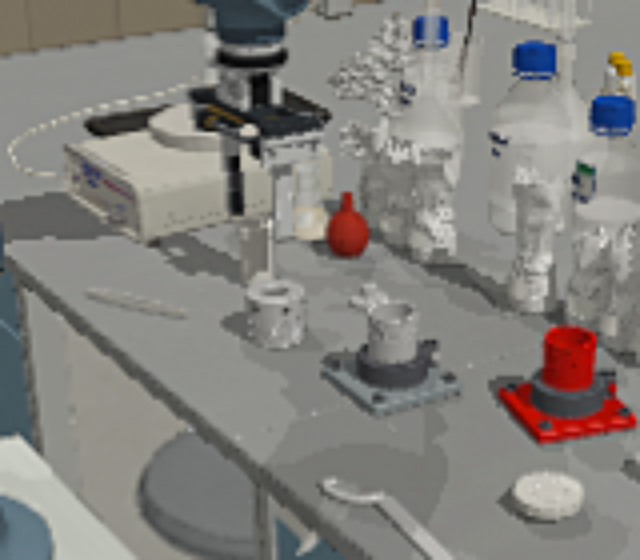

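Emit:
carry_out(commands=[[0,-0.4,0.6,0,0,0,9.4],[0,0,0,0,0,0,9.4]])

```text
time_s: 3.58
position: [0.4999, 0.3349, 0.0848]
orientation: [-3.141, 0.004, -0.01]
wrist_force: [0.9, 0.2, -0.1]
finger_gap: 0.0942
```

```bash
python3 st.py 0.4968 0.334 0.079
```

```text
3.575 [0.4999 0.3349 0.0848] gap 0.0942 F [ 0.9  0.2 -0.1] q6 1.98
fix turn [-0.0006 -0.0062 -0.0025]
delta tool cm [-0.31  0.09  0.57]
```

Emit:
carry_out(commands=[[0,0,0,0,0,0,9.4],[0,0,0,0,0,0,9.4]])

```text
time_s: 3.82
position: [0.5005, 0.3353, 0.0859]
orientation: [-3.14, 0.003, -0.013]
wrist_force: [0.0, -0.5, -0.9]
finger_gap: 0.0945
```

```bash
python3 st.py 0.4968 0.334 0.079; python3 - <<'E'
from h import *
for i in range(6):
    cams.get_calibration("top"); cams.get_image("scene"); s=monitor.get_state(); print(s["position"].round(4),s["dq"].round(3))
E
```

```text
3.825 [0.5005 0.3353 0.0859] gap 0.0945 F [ 0.  -0.5 -0.9] q6 1.98
fix turn [-0.0013 -0.008  -0.0021]
delta tool cm [-0.38  0.14  0.68]
[0.5006 0.3354 0.0859] [-0.001  0.002  0.001  0.    -0.002  0.001]
[0.5005 0.3353 0.0858] [-0.     0.002 -0.    -0.002 -0.001  0.001]
[0.5004 0.3352 0.0857] [-0.001  0.003  0.002  0.002 -0.     0.001]
[0.5004 0.3352 0.0856] [ 0.     0.002  0.002 -0.001  0.    -0.001]
[0.5003 0.3352 0.0855] [-0.001  0.001  0.002 -0.001 -0.001  0.001]
[0.5003 0.3352 0.0855] [-0.     0.    -0.001 -0.     0.002  0.003]
```

Emit:
carry_out(commands=[[-0.4,0.1,0.6,0,0,0,9.4],[-0.2,0,0.4,0,0,0,9.4]])

```text
time_s: 4.38
position: [0.4941, 0.3341, 0.075]
orientation: [-3.14, 0.004, -0.012]
wrist_force: [-0.2, 1.0, -1.1]
finger_gap: 0.0944
```

```bash
python3 st.py 0.4968 0.334 0.079
```

```text
4.375 [0.4941 0.3341 0.075 ] gap 0.0944 F [-0.2  1.  -1.1] q6 1.98
fix turn [-0.0011 -0.0076 -0.0024]
delta tool cm [ 0.27  0.01 -0.4 ]
```

Emit:
carry_out(commands=[[0.27,0,-0.4,0,-0.008,0,9.4]])

```text
time_s: 4.5
position: [0.4958, 0.3338, 0.078]
orientation: [-3.141, 0.003, 0.005]
wrist_force: [-0.3, 0.3, 0.0]
finger_gap: 0.0936
```

```bash
cat >> st.py <<'E'
E
sed -i 's/^s=monitor/if "w" in sys.argv: cams.get_image("scene")\ns=monitor/' st.py; python3 st.py 0.4968 0.334 0.079;python3 st.py 0.4968 0.334 0.079 w
```

```text
4.5 [0.4958 0.3338 0.078 ] gap 0.0936 F [-0.3  0.3  0. ] q6 1.97
fix turn [-0.0003  0.003  -0.002 ]
delta tool cm [ 0.1  -0.02 -0.1 ]
4.55 [0.4972 0.3341 0.0793] gap 0.0938 F [ 0.5 -0.1  0.9] q6 1.97
fix turn [-0.0012  0.0007 -0.0023]
delta tool cm [-0.04  0.01  0.03]
```

Emit:
carry_out(commands=[[0,0,0,0,0,0,5.5],[0,0,0,0,0,0,4.6],[0,0,0,0,0,0,3.8],[0,0,0,0,0,0,3.8],[0,0,0,0,0,0,3.8],[0,0,0,0,0,0,3.8],[0,0,0,0,0,0,3.8],[0,0,0,0,0,0,3.8]], newtons=25)

```text
time_s: 5.55
position: [0.498, 0.3344, 0.0801]
orientation: [-3.14, 0.004, -0.001]
wrist_force: [-1.0, 0.5, -0.5]
finger_gap: 0.044
```

```bash
python3 st.py 0.4968 0.334 0.079 w
```

```text
5.6 [0.4981 0.3344 0.0801] gap 0.0437 F [-0.3  0.7  0.9] q6 1.97
fix turn [-0.0019 -0.0007 -0.0026]
delta tool cm [-0.13  0.04  0.11]
```

Emit:
carry_out(commands=[[0,0,-2,0,0,0,3.8],[0,0,-4,0,0,0,3.8],[0,0,-5,0,0,0,3.8],[0,5,-3,0,0,0,3.8],[0,6,0,0,0,0,3.8],[0,6,0,0,0,0,3.8],[-0.5,6,0,0,0,0,3.8],[-0.5,4,0,0,0,0,3.8],[-0.5,2,0,0,0,0,3.8]])

```text
time_s: 6.72
position: [0.4835, 0.0366, 0.2361]
orientation: [-3.141, -0.003, -0.022]
wrist_force: [0.3, 0.4, -1.1]
finger_gap: 0.0438
```

```bash
python3 st.py 0.483 0.0454 0.20 w; python3 - <<'E'
from h import *
snap("c")
for n,r in(("top",(150,120,410,290)),("scene",(200,110,400,250))):
    im=cv2.imread(f"pics/c_{n}.png"); cv2.imwrite(f"pics/cz_{n}.png",cv2.resize(im[r[1]:r[3],r[0]:r[2]],None,fx=3,fy=3))
E
```

```text
6.775 [0.4833 0.0353 0.2362] gap 0.0438 F [ 0.9 -0.4 -1.3] q6 1.41
fix turn [ 0.0013 -0.014   0.0009]
delta tool cm [-0.08 -1.01  3.61]
```

View pics/cz_top.png

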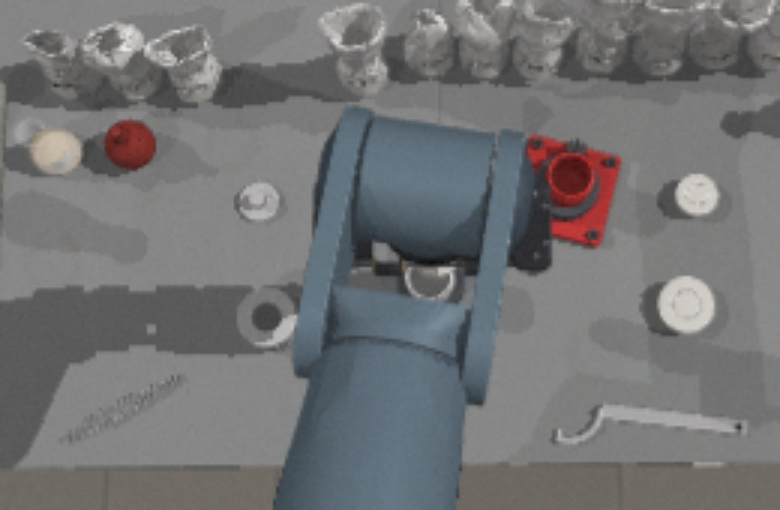

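View pics/cz_scene.png

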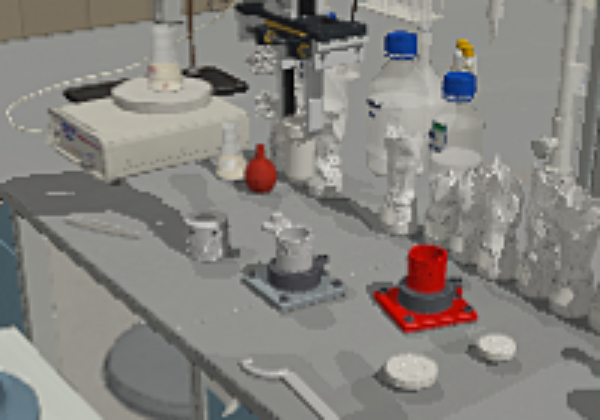

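Emit:
carry_out(commands=[[0,-0.5,3,0.001,-0.014,0,3.8],[-0.1,-0.5,3.5,0,0,0,3.8]])

```text
time_s: 7.12
position: [0.4863, 0.0495, 0.174]
orientation: [-3.14, -0.005, -0.014]
wrist_force: [-0.7, 0.8, -1.5]
finger_gap: 0.0436
```

```bash
python3 st.py 0.483 0.0454 0.163 w; python3 st.py 0.483 0.0454 0.163 w
```

```text
7.175 [0.4829 0.0504 0.1688] gap 0.044 F [-2.5  0.5 -4.2] q6 1.43
fix turn [-0.0026 -0.0001  0.0037]
delta tool cm [0.01 0.5  0.58]
7.225 [0.4829 0.0502 0.1703] gap 0.0435 F [-0.9 -0.3 -1.8] q6 1.43
fix turn [-0.0024  0.0008  0.0042]
delta tool cm [0.01 0.48 0.73]
```

Emit:
carry_out(commands=[[0,0.5,0.3,-0.002,0,0.004,3.8]])

```text
time_s: 7.35
position: [0.4837, 0.0457, 0.1686]
orientation: [-3.141, -0.002, -0.002]
wrist_force: [-0.3, 1.0, -1.5]
finger_gap: 0.0434
```

```bash
python3 st.py 0.483 0.0454 0.163 w; python3 st.py 0.483 0.0454 0.163 w; python3 - <<'E'
from h import *
snap("d",("scene",))
d=np.load("pics/d_scene.npz");im=d["im"]
cv2.imwrite("pics/dz.png",cv2.resize(im[130:240,250:350,::-1],None,fx=6,fy=5))
E
```

```text
7.4 [0.4832 0.0452 0.1679] gap 0.0437 F [ 0.2 -0.6 -1.5] q6 1.43
fix turn [0.0001 0.0003 0.0008]
delta tool cm [-0.02 -0.02  0.49]
7.45 [0.4833 0.0451 0.1682] gap 0.0438 F [ 0.9  0.5 -0.7] q6 1.43
fix turn [-0.0001 -0.0002  0.0003]
delta tool cm [-0.03 -0.03  0.52]
```

View pics/dz.png

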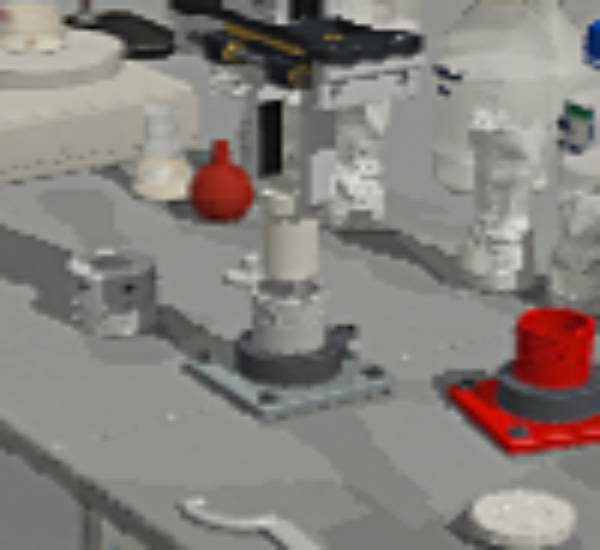

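The scene view shows the liner at enlarged columns 262–320, centred over the body's rim at 250–328. I'll lower it now.

Emit:
carry_out(commands=[[0,0,0.8,0,0,0,3.8],[0,0,1,0,0,0,3.8],[0,0,1,0,0,0,3.8]])

```text
time_s: 7.88
position: [0.4851, 0.0447, 0.1414]
orientation: [3.141, -0.0, 0.008]
wrist_force: [-0.6, 0.7, -1.2]
finger_gap: 0.0438
```

```bash
python3 st.py 0.483 0.0454 0.100 w; python3 st.py 0.483 0.0454 0.10 w
```

```text
7.925 [0.4841 0.0448 0.1398] gap 0.0435 F [ 0.   0.6 -2.2] q6 1.43
fix turn [ 0.0001 -0.0026 -0.0004]
delta tool cm [-0.12 -0.06  3.98]
7.975 [0.4841 0.0448 0.1403] gap 0.0437 F [ 0.1 -0.4 -1.3] q6 1.43
fix turn [ 0.0001 -0.0024 -0.0003]
delta tool cm [-0.12 -0.06  4.03]
```

Inside without contact. I'll carry on down.

Emit:
carry_out(commands=[[-0.15,-0.05,0.9,0,-0.002,0,3.8],[-0.05,0,1,0,0,0,3.8],[-0.05,0,1,0,0,0,3.8]])

```text
time_s: 8.35
position: [0.4821, 0.0453, 0.1099]
orientation: [3.141, -0.001, 0.003]
wrist_force: [-0.1, -0.7, -0.6]
finger_gap: 0.0437
```

```bash
python3 st.py 0.483 0.0454 0.100 w; python3 st.py 0.483 0.0454 0.10 w
```

```text
8.4 [0.4809 0.0454 0.1084] gap 0.0438 F [-1.2 -0.4 -2. ] q6 1.43
fix turn [-0.0002  0.001  -0.0004]
delta tool cm [0.21 0.   0.84]
8.45 [0.481  0.0454 0.1091] gap 0.0437 F [-0.2  0.7 -0.7] q6 1.43
fix turn [-0.0002  0.001  -0.0004]
delta tool cm [0.2  0.   0.91]
```

Emit:
carry_out(commands=[[0.2,0,0.85,0,0,0,3.8]])

```text
time_s: 8.57
position: [0.4838, 0.0453, 0.1009]
orientation: [3.141, -0.001, 0.001]
wrist_force: [0.8, -0.3, -1.2]
finger_gap: 0.0436
```

```bash
python3 st.py 0.483 0.0454 0.100 w; python3 st.py 0.483 0.0454 0.10 w
```

```text
8.625 [0.4834 0.0454 0.0998] gap 0.0434 F [-0.8  0.3 -0.9] q6 1.43
fix turn [-0.0003  0.0004 -0.0005]
delta tool cm [-0.04  0.   -0.02]
8.675 [0.4831 0.0454 0.1   ] gap 0.0439 F [ 0.   0.1 -0.4] q6 1.43
fix turn [-0.0003  0.0015 -0.0004]
delta tool cm [-0.01  0.    0.  ]
```

Emit:
carry_out(commands=[[0,0,0,0,0,0,4.6],[0,0,0,0,0,0,5.5],[0,0,0,0,0,0,7],[0,0,0,0,0,0,8],[0,0,-2,0,0,0,9],[0,0,-5,0,0,0,9.4],[0,0,-5,0,0,0,9.4],[0,5,0,0,0,0,9.4],[0,6,0,0,0,0,9.4],[1,5,0,0,0,0,9.4]])

```text
time_s: 9.93
position: [0.4941, -0.1161, 0.2263]
orientation: [3.14, 0.011, 0.004]
wrist_force: [0.3, 0.2, -0.2]
finger_gap: 0.0937
```

Emit:
carry_out(commands=[[2,5,0,0,0,0,9.4],[2,3,0,0,0,0,9.4],[2,1,0,0,0,0,9.4]])

```text
time_s: 10.3
position: [0.5553, -0.2121, 0.2273]
orientation: [3.139, 0.003, 0.006]
wrist_force: [0.0, 0.1, 0.4]
finger_gap: 0.094
```

```bash
python3 st.py 0.575 -0.232 0.0265 w; python3 - <<'E'
from h import *
o=snap("e");im,de=o["top"]
print(topdisk("top",im,de,(265,185,320,235),.094,.004))
print(topdisk("top",im,de,(368,172,398,200),.018,.004))
a=cv2.resize(im[140:260,220:420,::-1],None,fx=3.5,fy=3.5)
cv2.imwrite("pics/ez_top.png",a); cv2.imwrite("pics/ez_sc.png",cv2.resize(o["scene"][0][130:260,240:400,::-1],None,fx=4,fy=4))
E
```

```text
10.35 [ 0.5569 -0.2127  0.2273] gap 0.0943 F [-1.1  0.  -0.1] q6 1.01
fix turn [ 0.0036 -0.0054  0.0021]
delta tool cm [ 1.7   1.86 20.1 ]
(array([0.48197266, 0.04344952]), np.float64(0.04095133001782391), array([0.48228839, 0.04335529]), np.float64(0.09399006078558036), 42)
None
```

View pics/ez_top.png

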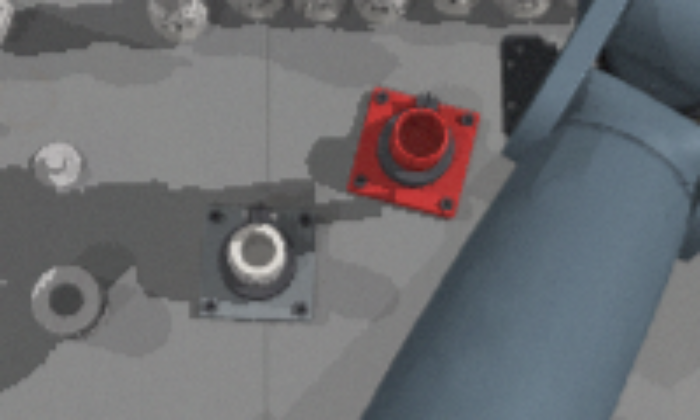

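View pics/ez_sc.png

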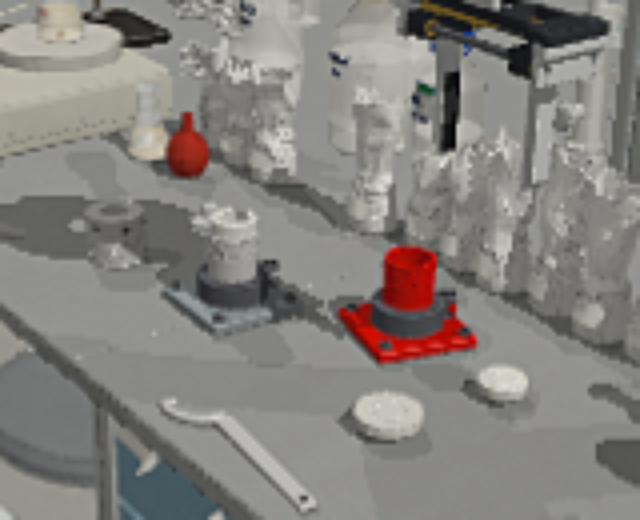

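The top view shows the liner's white head on the grey body, at enlarged (257,248), with its top at z = 0.094, so it is seated. I'll remeasure its centre by colour before using it as the next target.

```bash
python3 - <<'E'
from h import *
d=np.load("pics/e_top.npz");im=d["im"]
big=cv2.resize(im[195:228,275:312],None,fx=8,fy=8,interpolation=cv2.INTER_CUBIC)
g=cv2.cvtColor(big,cv2.COLOR_RGB2GRAY)
for th in (130,145,160,175):
    m=(g>th).astype(np.uint8)
    cs=cv2.findContours(m,cv2.RETR_CCOMP,cv2.CHAIN_APPROX_NONE)
    for c,h in zip(cs[0],cs[1][0]):
        if len(c)<60: continue
        e=cv2.fitEllipse(c); uv=[(e[0][0]+.5)/8-.5+275,(e[0][1]+.5)/8-.5+195]
        print(th,h[3]>=0,len(c),np.round(uv,2),np.round(np.array(e[1])/8,1),onz("top",[uv],.094)[0].round(4))
E
```

```text
130 False 106 [292.76 226.88] [1.3 7.2] [0.4353 0.0441 0.094 ]
130 False 64 [284.04 226.83] [1.5 3.8] [0.4356 0.0691 0.094 ]
130 False 385 [293.3  211.63] [15.7 16.1] [0.4794 0.0426 0.094 ]
130 True 230 [293.2  210.67] [ 9.4 10.2] [0.4822 0.0429 0.094 ]
145 False 545 [293.34 211.47] [14.2 14.6] [0.4799 0.0425 0.094 ]
160 False 517 [293.32 211.27] [13.6 14.2] [0.4805 0.0425 0.094 ]
175 False 500 [293.3  211.13] [13.2 13.9] [0.4809 0.0426 0.094 ]
```

Emit:
carry_out(commands=[[1,1,3,0.004,-0.005,0.002,9.4],[0.5,0.5,4,0,0,0,9.4],[0,0.2,4,0,0,0,9.4],[0,0,4,0,0,0,9.4]])

```text
time_s: 10.95
position: [0.5715, -0.2259, 0.0787]
orientation: [3.139, 0.009, 0.009]
wrist_force: [0.0, 0.2, 0.2]
finger_gap: 0.094
```

```bash
python3 st.py 0.575 -0.232 0.0265 w;python3 st.py 0.575 -0.232 0.0265 w
```

```text
11.0 [ 0.5677 -0.2236  0.0724] gap 0.0937 F [-3.1  1.2 -2.7] q6 1.0
fix turn [-0.0028  0.0032  0.0054]
delta tool cm [0.74 0.86 4.59]
11.05 [ 0.5681 -0.2237  0.0746] gap 0.0939 F [-1.2  0.2 -0.2] q6 1.0
fix turn [-0.0028  0.0033  0.0055]
delta tool cm [0.7  0.85 4.81]
```

Emit:
carry_out(commands=[[0.7,0.85,1.5,-0.003,0.003,0.005,9.4],[0,0,2,0,0,0,9.4]])

```text
time_s: 11.3
position: [0.5771, -0.2325, 0.0433]
orientation: [3.138, 0.003, 0.008]
wrist_force: [-0.0, 0.1, 0.4]
finger_gap: 0.0939
```

```bash
python3 st.py 0.575 -0.232 0.0265 w;python3 st.py 0.575 -0.232 0.0265 w
```

```text
11.35 [ 0.5752 -0.2313  0.0402] gap 0.0942 F [-1.7  0.8 -1.1] q6 1.0
fix turn [ 0.0009 -0.0008  0.0018]
delta tool cm [-0.02  0.07  1.38]
11.4 [ 0.575  -0.2311  0.0408] gap 0.0938 F [ 0.4  0.2 -0.2] q6 1.0
fix turn [ 0.0004 -0.      0.0019]
delta tool cm [-0.    0.09  1.43]
```

Emit:
carry_out(commands=[[0,0.1,1.4,0,0,0.002,9.4]])

```text
time_s: 11.52
position: [0.5763, -0.2326, 0.0284]
orientation: [3.139, 0.0, 0.005]
wrist_force: [0.3, -0.1, 0.7]
finger_gap: 0.0942
```

```bash
python3 st.py 0.575 -0.232 0.0265 w;python3 st.py 0.575 -0.232 0.0265 w; python3 - <<'E'
from h import *
o=snap("f",("scene",))
cv2.imwrite("pics/f_sc.png",cv2.resize(o["scene"][0][150:270,280:400,::-1],None,fx=5,fy=5))
E
```

```text
11.575 [ 0.5743 -0.2316  0.0253] gap 0.0942 F [-2.   1.2 -0.7] q6 1.01
fix turn [-0.0004  0.0012 -0.0001]
delta tool cm [ 0.07  0.04 -0.12]
11.625 [ 0.5741 -0.2314  0.0255] gap 0.0941 F [-0.7  0.1 -1.2] q6 1.0
fix turn [-0.001   0.0021 -0.    ]
delta tool cm [ 0.09  0.06 -0.1 ]
```

View pics/f_sc.png

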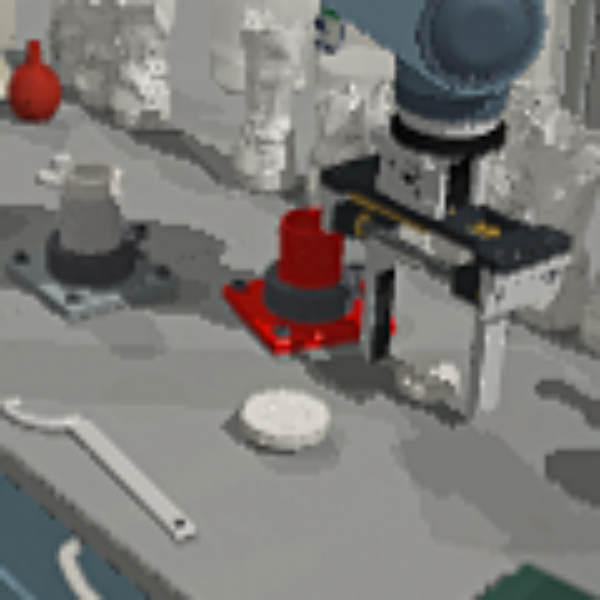

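Emit:
carry_out(commands=[[0.08,0.06,-0.15,0,0,0,7]])

```text
time_s: 11.8
position: [0.5754, -0.2323, 0.028]
orientation: [-3.141, 0.0, 0.001]
wrist_force: [-0.2, -0.2, 0.7]
finger_gap: 0.0871
```

Emit:
carry_out(commands=[[0,0,0,0,0,0,5.5],[0,0,0,0,0,0,4.6],[0,0,0,0,0,0,3.8],[0,0,0,0,0,0,3.8],[0,0,0,0,0,0,3.8],[0,0,0,0,0,0,3.8],[0,0,0,0,0,0,3.8]], newtons=20)

```text
time_s: 12.68
position: [0.5763, -0.2328, 0.0294]
orientation: [3.141, -0.0, 0.002]
wrist_force: [0.2, 0.1, -0.2]
finger_gap: 0.0432
```

```bash
python3 st.py 0.575 -0.232 0.0265 w
```

```text
12.725 [ 0.5763 -0.2329  0.0294] gap 0.043 F [-0.2 -0.1  0.5] q6 1.0
fix turn [ 0.0009 -0.001   0.    ]
delta tool cm [-0.13 -0.09  0.29]
```

Emit:
carry_out(commands=[[0,0,-2,0,0,0,3.8],[0,0,-4,0,0,0,3.8],[0,0,-5,0,0,0,3.8],[-1,-4,-4,0,0,0,3.8],[-2,-6,0,0,0,0,3.8],[-2,-6,0,0,0,0,3.8],[-2,-6,0,0,0,0,3.8],[-2,-3,0,0,0,0,3.8],[-0.3,-1,0,0,0,0,3.8]])

```text
time_s: 13.85
position: [0.484, 0.031, 0.1958]
orientation: [3.137, -0.004, 0.026]
wrist_force: [0.8, -0.6, -0.3]
finger_gap: 0.0431
```

```bash
python3 st.py 0.483 0.0438 0.14 w;python3 st.py 0.483 0.0438 0.14 w
```

```text
13.9 [0.4844 0.0313 0.1959] gap 0.0433 F [-0.3  0.  -0.1] q6 1.4
fix turn [ 0.0039 -0.0168 -0.0029]
delta tool cm [-0.24 -1.28  5.58]
13.95 [0.4851 0.03   0.1957] gap 0.0428 F [ 0.   0.7 -0.3] q6 1.4
fix turn [ 0.0045 -0.0168 -0.0037]
delta tool cm [-0.3  -1.4   5.56]
```

Emit:
carry_out(commands=[[-0.2,-0.9,2.5,0.004,-0.017,-0.004,3.8],[0,-0.2,2.5,0,0,0,3.8]])

```text
time_s: 14.2
position: [0.4861, 0.0393, 0.1452]
orientation: [3.14, -0.004, 0.005]
wrist_force: [0.3, -0.9, -0.6]
finger_gap: 0.043
```

```bash
python3 st.py 0.483 0.0438 0.14 w;python3 st.py 0.483 0.0438 0.14 w
```

```text
14.25 [0.4837 0.0396 0.1415] gap 0.0432 F [-1.7  0.5 -3.3] q6 1.42
fix turn [ 0.0004  0.0031 -0.0026]
delta tool cm [-0.07 -0.42  0.15]
14.3 [0.4836 0.0395 0.1428] gap 0.0432 F [-0.1 -0.7 -1.2] q6 1.42
fix turn [ 0.0003  0.0036 -0.0024]
delta tool cm [-0.06 -0.43  0.28]
```

Emit:
carry_out(commands=[[-0.06,-0.43,0.6,0,0.004,-0.002,3.8]])

```text
time_s: 14.42
position: [0.4837, 0.0433, 0.1366]
orientation: [3.141, -0.003, 0.001]
wrist_force: [0.0, -0.5, -0.3]
finger_gap: 0.0432
```

```bash
python3 st.py 0.483 0.0438 0.1154 w;python3 st.py 0.483 0.0438 0.1154 w; python3 - <<'E'
from h import *
o=snap("g")
cv2.imwrite("pics/g_sc.png",cv2.resize(o["scene"][0][150:230,260:340,::-1],None,fx=7,fy=7,interpolation=cv2.INTER_CUBIC))
cv2.imwrite("pics/g_top.png",cv2.resize(o["top"][0][160:250,240:360,::-1],None,fx=5,fy=5,interpolation=cv2.INTER_CUBIC))
E
```

```text
14.475 [0.4823 0.044  0.1351] gap 0.0433 F [-0.5  0.2 -1.9] q6 1.43
fix turn [-0.0003  0.0022 -0.0011]
delta tool cm [0.07 0.02 1.97]
14.525 [0.4824 0.0439 0.1357] gap 0.0434 F [-0.2 -0.6 -0.4] q6 1.43
fix turn [-0.0001  0.0018 -0.0007]
delta tool cm [0.06 0.01 2.03]
```

View pics/g_sc.png

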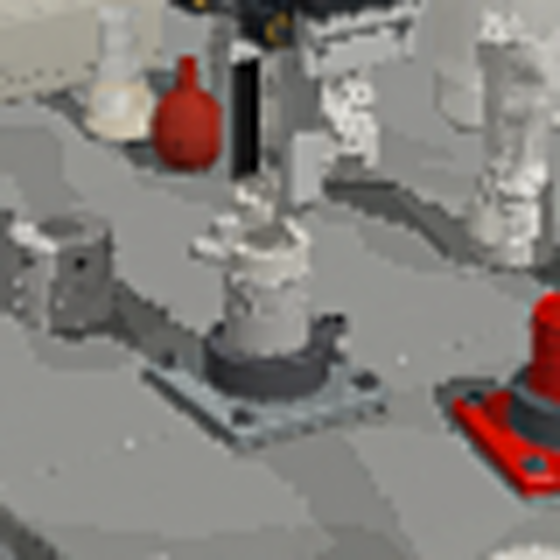

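View pics/g_top.png

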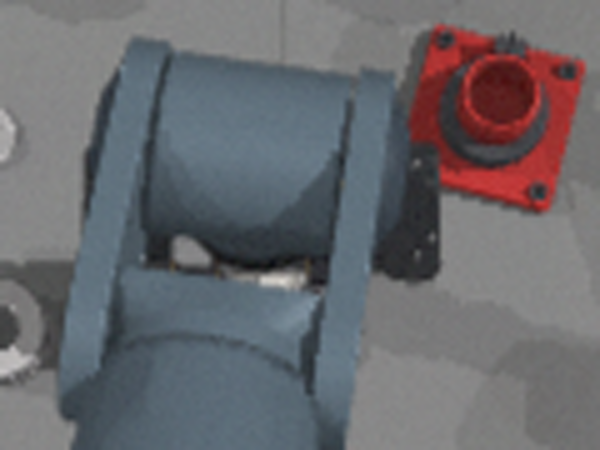

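Emit:
carry_out(commands=[[0.06,0,1.2,0,0.002,0,3.8]])

```text
time_s: 14.75
position: [0.4852, 0.0436, 0.1261]
orientation: [3.141, -0.001, 0.01]
wrist_force: [0.6, 0.4, 0.1]
finger_gap: 0.0435
```

```bash
python3 st.py 0.483 0.0438 0.1154 w;python3 st.py 0.483 0.0438 0.1154 w
```

```text
14.8 [0.4835 0.0437 0.1237] gap 0.0433 F [-0.6  0.7 -1.5] q6 1.43
fix turn [ 0.0003 -0.0021 -0.0006]
delta tool cm [-0.05 -0.01  0.83]
14.85 [0.4831 0.0438 0.1238] gap 0.0432 F [-0.   0.6 -0.3] q6 1.43
fix turn [ 0.0001 -0.0007 -0.0006]
delta tool cm [-0.01  0.    0.84]
```

Emit:
carry_out(commands=[[0,0,0.4,0,0,0,3.8]])

```text
time_s: 14.98
position: [0.4833, 0.0438, 0.1199]
orientation: [3.141, -0.001, 0.002]
wrist_force: [-0.9, 0.3, 0.1]
finger_gap: 0.0432
```

```bash
python3 st.py 0.483 0.0438 0.1154 w;python3 st.py 0.483 0.0438 0.1154 w
```

```text
15.025 [0.4827 0.0438 0.119 ] gap 0.0434 F [-0.2  0.2 -1.7] q6 1.43
fix turn [-0.      0.0002 -0.0006]
delta tool cm [0.03 0.   0.36]
15.075 [0.4826 0.0439 0.1192] gap 0.043 F [ 0.3 -0.2 -0.8] q6 1.43
fix turn [-0.0001  0.0004 -0.0006]
delta tool cm [0.04 0.01 0.38]
```

Emit:
carry_out(commands=[[0,0,0.4,0,0,0,3.8]])

```text
time_s: 15.2
position: [0.483, 0.0438, 0.1155]
orientation: [3.141, -0.001, 0.001]
wrist_force: [-1.3, -0.3, -0.4]
finger_gap: 0.0429
```

```bash
python3 st.py 0.483 0.0438 0.1154 w;python3 st.py 0.483 0.0438 0.1154 w
```

```text
15.25 [0.483  0.0439 0.1152] gap 0.0431 F [0.7 0.1 0.4] q6 1.43
fix turn [-0.0001 -0.0004 -0.0007]
delta tool cm [ 0.    0.01 -0.02]
15.3 [0.4828 0.0438 0.1153] gap 0.0432 F [ 0.7  0.5 -0. ] q6 1.43
fix turn [-0.     -0.     -0.0007]
delta tool cm [ 0.02  0.   -0.01]
```

Emit:
carry_out(commands=[[0,0,0,0,0,0,4.6],[0,0,0,0,0,0,5.5],[0,0,0,0,0,0,6.5],[0,0,0,0,0,0,7],[0,0,-3,0,0,0,7],[0,0,-5,0,0,0,7],[2,-5,0,0,0,0,6],[2,-6,0,0,0,0,5],[2,-4,0,0,0,0,5],[1.5,-2,0,0,0,0,5]])

```text
time_s: 16.55
position: [0.5604, 0.2167, 0.1994]
orientation: [-3.141, 0.008, -0.005]
wrist_force: [0.6, -0.2, 0.9]
finger_gap: 0.0502
```

```bash
python3 st.py 0.573 0.225 0.026 w; python3 - <<'E'
from h import *
o=snap("i");im,de=o["top"]
print(topdisk("top",im,de,(265,185,320,235),.104,.004))
print(topdisk("top",im,de,(222,210,256,245),.052,.004))
cv2.imwrite("pics/i_top.png",cv2.resize(im[150:260,180:320,::-1],None,fx=5,fy=5,interpolation=cv2.INTER_CUBIC))
big=cv2.resize(im[195:228,275:312],None,fx=8,fy=8,interpolation=cv2.INTER_CUBIC)
g=cv2.cvtColor(big,cv2.COLOR_RGB2GRAY)
for th in (150,165,175):
    m=(g>th).astype(np.uint8)
    cs=cv2.findContours(m,cv2.RETR_CCOMP,cv2.CHAIN_APPROX_NONE)
    for c,h in zip(cs[0],cs[1][0]):
        if len(c)<100: continue
        e=cv2.fitEllipse(c); uv=[(e[0][0]+.5)/8-.5+275,(e[0][1]+.5)/8-.5+195]
        print(th,h[3]>=0,len(c),np.round(uv,2),np.round(np.array(e[1])/8,1),onz("top",[uv],.104)[0].round(4))
E
```

```text
16.6 [0.5615 0.218  0.1995] gap 0.0503 F [-2.9 -0.1  0.4] q6 1.76
fix turn [-0.002  -0.0048 -0.0045]
delta tool cm [ 1.06 -0.67 17.36]
(array([0.48197846, 0.04153082]), np.float64(0.04139053365604116), array([0.4818369 , 0.04151818]), np.float64(0.10350157550433314), 42)
(array([0.44586884, 0.20273661]), np.float64(0.04602609325838182), array([0.4455232 , 0.20478958]), np.float64(0.05132335665144683), 66)
150 False 355 [293.72 210.51] [14.9 15.5] [0.4813 0.0411 0.104 ]
165 False 340 [293.71 210.45] [14.5 14.9] [0.4814 0.0412 0.104 ]
175 False 339 [293.73 210.44] [14.2 14.6] [0.4815 0.0411 0.104 ]
```

View pics/i_top.png

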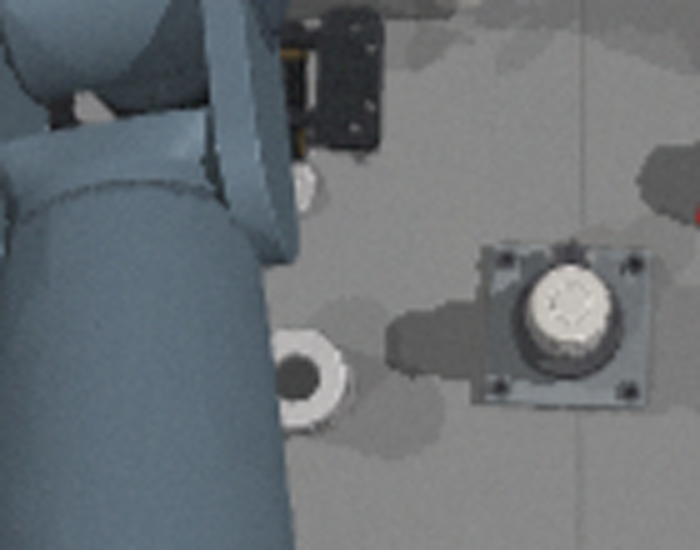

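```bash
python3 - <<'E'
from h import *
print(onz("top",[[293.6,215.0]],.014), onz("top",[[293.6,215.0]],.018))
d=np.load("pics/i_top.npz");im,de=d["im"],d["de"]
# base plate top and collar top from the depth
for z,r in ((.012,(265,190,322,240)),(.036,(270,190,318,235)),):
    print(z,topdisk("top",im,de,r,z,.004))
u=np.array([[x,y] for y in range(190,240) for x in range(262,325)])
dd=de[u[:,1],u[:,0]];P=depthpts("top",u,dd)
m=abs(P[:,2]-.012)<.004; r=cv2.minAreaRect(P[m][:,:2].astype(np.float32)); print("plate rect",r)
d=np.load("pics/a_top.npz");de=d["de"];dd=de[u[:,1],u[:,0]];P=depthpts("top",u,dd)
m=abs(P[:,2]-.012)<.004; r=cv2.minAreaRect(P[m][:,:2].astype(np.float32)); print("plate rect a",r)
d=np.load("pics/a_top.npz");im,de=d["im"],d["de"]
for k,r,z in (("vessel",(270,195,318,235),.08),("plate",(222,175,250,202),.006),("stud",(222,175,250,202),.02)):
    u0,v0,u1,v1=r
    u=np.array([[x,y] for y in range(v0,v1) for x in range(u0,u1)]);P=depthpts("top",u,de[u[:,1],u[:,0]])
    m=abs(P[:,2]-z)<.004; q=onz("top",u[m],z); print(k,q.min(0),q.max(0),(q.min(0)+q.max(0))/2,q.mean(0))
E
```

```text
[[0.48019713 0.04374178 0.014     ]] [[0.47966845 0.04364071 0.018     ]]
0.012 (array([0.48236561, 0.04571657]), np.float64(0.10037269462445197), array([0.48047053, 0.04564857]), np.float64(0.011646493332436059), 194)
0.036 (array([0.48267689, 0.04510836]), np.float64(0.06039077015303097), array([0.4813951 , 0.04509623]), np.float64(0.03545228121819566), 90)
plate rect ((0.49660956859588623, 0.022693783044815063), (0.14352868497371674, 0.13105052709579468), 87.29672241210938)
plate rect a ((0.4955955445766449, 0.022176124155521393), (0.14571787416934967, 0.1293342411518097), 89.22088623046875)
vessel [0.45970607 0.02335219 0.08      ] [0.5040574  0.06726075 0.08      ] [0.48188173 0.04530647 0.08      ] [0.48380777 0.0462815  0.08      ]
plate [0.52609976 0.18421275 0.006     ] [0.60961481 0.26924    0.006     ] [0.56785728 0.22672638 0.006     ] [0.57202593 0.22474566 0.006     ]
stud [0.56473731 0.21930616 0.02      ] [0.57746613 0.23194753 0.02      ] [0.57110172 0.22562685 0.02      ] [0.57110083 0.22458467 0.02      ]
```

Emit:
carry_out(commands=[[0.6,-0.4,3,-0.002,-0.005,-0.004,5],[0,0,4,0,0,0,5],[0,0,4,0,0,0,5]])

```text
time_s: 17.08
position: [0.568, 0.2165, 0.0909]
orientation: [3.14, -0.006, 0.009]
wrist_force: [0.2, -0.7, -0.5]
finger_gap: 0.0502
```

```bash
python3 st.py 0.571 0.2248 0.0265 w; python3 st.py 0.571 0.2248 0.0265 w
```

```text
17.125 [0.5639 0.2155 0.0847] gap 0.0498 F [-2.9 -1.2 -2.8] q6 1.75
fix turn [ 0.0032  0.0047 -0.0043]
delta tool cm [ 0.74 -0.95  5.81]
17.175 [0.5641 0.2157 0.0867] gap 0.0497 F [-0.4 -0.7 -0.5] q6 1.75
fix turn [ 0.0031  0.005  -0.0042]
delta tool cm [ 0.72 -0.93  6.02]
```

Emit:
carry_out(commands=[[0.7,-0.9,2,0.003,0.005,-0.004,5],[0.1,0,2.2,0,0,0,5]])

```text
time_s: 17.42
position: [0.5746, 0.2237, 0.0482]
orientation: [-3.141, 0.003, -0.01]
wrist_force: [-0.5, 0.1, -1.2]
finger_gap: 0.05
```

```bash
python3 st.py 0.571 0.2248 0.0265 w; python3 st.py 0.571 0.2248 0.0265 w; python3 - <<'E'
from h import *
o=snap("j",("scene",))
cv2.imwrite("pics/j_sc.png",cv2.resize(o["scene"][0][110:230,220:340,::-1],None,fx=5,fy=5,interpolation=cv2.INTER_CUBIC))
E
```

```text
17.475 [0.5728 0.223  0.0451] gap 0.0501 F [-0.9 -0.8 -0.8] q6 1.76
fix turn [ 0.0002 -0.0017 -0.0022]
delta tool cm [-0.18 -0.18  1.86]
17.525 [0.5725 0.2231 0.0458] gap 0.0498 F [-2.   0.2  0.1] q6 1.76
fix turn [ 0.0002 -0.0009 -0.0021]
delta tool cm [-0.16 -0.17  1.93]
```

View pics/j_sc.png

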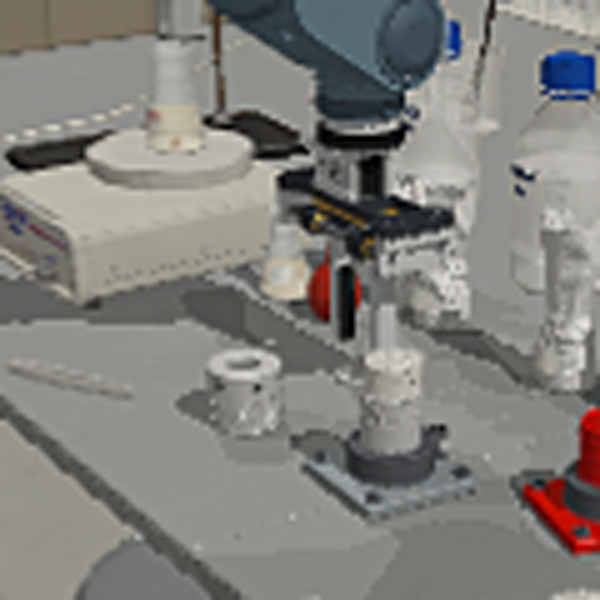

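The scene view shows the stack whole at (392,390), and the fingers over the plate behind it.

Emit:
carry_out(commands=[[-0.15,-0.17,1.85,0,0,-0.002,5]])

```text
time_s: 17.7
position: [0.5741, 0.2253, 0.0307]
orientation: [-3.14, 0.0, -0.013]
wrist_force: [0.1, 1.0, -0.4]
finger_gap: 0.05
```

```bash
python3 st.py 0.571 0.2248 0.0265 w; python3 st.py 0.571 0.2248 0.0265 w
```

```text
17.75 [0.5709 0.2249 0.0266] gap 0.0502 F [-2.2 -1.3 -1.4] q6 1.76
fix turn [ 0.0001 -0.0011 -0.0001]
delta tool cm [0.01 0.01 0.01]
17.8 [0.5702 0.2248 0.0266] gap 0.0498 F [-0.1 -0.2  0.5] q6 1.76
fix turn [0.0005 0.0007 0.    ]
delta tool cm [0.08 0.   0.01]
```

Emit:
carry_out(commands=[[0.05,0,0,0,0,0,3],[0,0,0,0,0,0,2],[0,0,0,0,0,0,1.2],[0,0,0,0,0,0,1],[0,0,0,0,0,0,1],[0,0,0,0,0,0,1],[0,0,0,0,0,0,1]], newtons=30)

```text
time_s: 18.68
position: [0.5712, 0.225, 0.0275]
orientation: [3.141, 0.001, 0.001]
wrist_force: [0.2, -0.8, -0.5]
finger_gap: 0.0148
```

```bash
python3 st.py 0.571 0.2248 0.0265 w
```

```text
18.725 [0.5712 0.225  0.0275] gap 0.0152 F [-1.   0.5 -0.5] q6 1.76
fix turn [ 0.0003 -0.0006  0.0003]
delta tool cm [-0.02  0.02  0.1 ]
```

Emit:
carry_out(commands=[[0,0,-2,0,0,0,1],[0,0,-4,0,0,0,1],[0,0,-5,0,0,0,1],[-1,2,-4,0,0,0,1],[-2,4,0,0,0,0,1],[-2,5,0,0,0,0,1],[-2,4,0,0,0,0,1],[-1,1.5,0,0,0,0,1]])

```text
time_s: 19.73
position: [0.492, 0.0566, 0.1936]
orientation: [3.14, 0.006, 0.022]
wrist_force: [0.1, 0.5, -0.1]
finger_gap: 0.0148
```

```bash
python3 st.py 0.482 0.043 0.145 w;python3 st.py 0.482 0.043 0.145 w
```

```text
19.775 [0.4916 0.056  0.1935] gap 0.0147 F [ 1.1 -0.6 -1. ] q6 1.45
fix turn [ 0.002  -0.0137  0.0036]
delta tool cm [-1.03  1.29  4.84]
19.825 [0.4923 0.0573 0.1934] gap 0.0145 F [ 0.4 -0.4 -0.6] q6 1.45
fix turn [ 0.0011 -0.0141  0.0037]
delta tool cm [-1.11  1.42  4.82]
```

Emit:
carry_out(commands=[[-1,1.2,2,0.001,-0.014,0.004,1],[0,0.1,2,0,0,0,1]])

```text
time_s: 20.08
position: [0.4836, 0.0447, 0.1529]
orientation: [3.142, 0.003, 0.004]
wrist_force: [0.8, 0.4, -1.0]
finger_gap: 0.0148
```

```bash
python3 st.py 0.482 0.043 0.145 w;python3 st.py 0.482 0.043 0.145 w
```

```text
20.125 [0.4819 0.0451 0.1499] gap 0.0148 F [-1.7 -0.3 -3.3] q6 1.43
fix turn [-0.0007  0.0024  0.0018]
delta tool cm [0.01 0.21 0.49]
20.175 [0.482  0.0452 0.151 ] gap 0.0143 F [-0.6 -0.  -1.8] q6 1.43
fix turn [-0.0007  0.0026  0.002 ]
delta tool cm [-0.    0.22  0.6 ]
```

Emit:
carry_out(commands=[[0,0.22,1.1,-0.001,0.003,0.002,1]])

```text
time_s: 20.3
position: [0.4827, 0.0433, 0.1401]
orientation: [3.141, 0.001, 0.003]
wrist_force: [0.4, 0.2, -0.8]
finger_gap: 0.015
```

```bash
python3 st.py 0.482 0.043 0.1315 w;python3 st.py 0.482 0.043 0.1315 w;  python3 - <<'E'
from h import *
o=snap("k",("scene",))
cv2.imwrite("pics/k_sc.png",cv2.resize(o["scene"][0][130:230,250:350,::-1],None,fx=6,fy=6,interpolation=cv2.INTER_CUBIC))
E
```

```text
20.35 [0.4808 0.0433 0.1376] gap 0.0149 F [-1.5  0.3 -2.7] q6 1.43
fix turn [-0.0001  0.0031  0.0005]
delta tool cm [0.12 0.03 0.61]
20.4 [0.4808 0.0433 0.1382] gap 0.0147 F [ 0.3  0.3 -0.7] q6 1.43
fix turn [-0.0002  0.0033  0.0003]
delta tool cm [0.12 0.03 0.67]
```

View pics/k_sc.png

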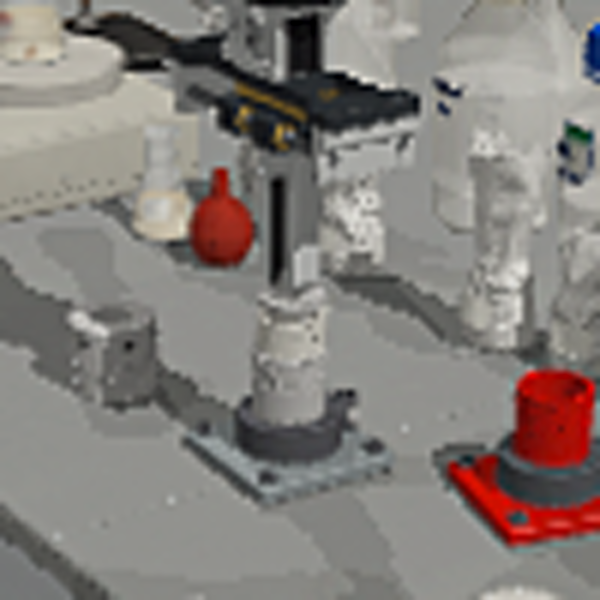

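The plate hangs at (290,297), directly above the lid and stack. I'll set it down.

Emit:
carry_out(commands=[[0.1,0,0.6,0,0.003,0,1]])

```text
time_s: 20.58
position: [0.4832, 0.0433, 0.1337]
orientation: [3.141, 0.001, 0.005]
wrist_force: [-0.3, 0.1, -1.0]
finger_gap: 0.0146
```

```bash
python3 st.py 0.482 0.043 0.1315 w;python3 st.py 0.482 0.043 0.1315 w
```

```text
20.625 [0.4823 0.0433 0.1324] gap 0.0145 F [-0.6 -0.7 -0.8] q6 1.43
fix turn [-0.0001 -0.0012  0.0004]
delta tool cm [-0.03  0.03  0.09]
20.675 [0.4821 0.0434 0.1326] gap 0.0151 F [-1.2  0.3 -0.6] q6 1.43
fix turn [-0.0002 -0.0005  0.0003]
delta tool cm [-0.01  0.04  0.11]
```

Emit:
carry_out(commands=[[0,0,0.12,0,0,0,1]])

```text
time_s: 20.8
position: [0.4824, 0.0434, 0.1316]
orientation: [-3.141, -0.001, -0.002]
wrist_force: [0.6, 0.1, -1.1]
finger_gap: 0.0148
```

```bash
python3 st.py 0.482 0.043 0.1315 w;python3 st.py 0.482 0.043 0.1315 w
```

```text
20.85 [0.4823 0.0434 0.1315] gap 0.0148 F [-0.1  0.2 -1.5] q6 1.43
fix turn [-0.0002 -0.001   0.0004]
delta tool cm [-0.03  0.04 -0.  ]
20.9 [0.4823 0.0433 0.1315] gap 0.0148 F [-0.7 -0.8 -0.9] q6 1.43
fix turn [-0.0002 -0.0009  0.0004]
delta tool cm [-0.03  0.03  0.  ]
```

Emit:
carry_out(commands=[[0,0,0.08,0,0,0,1]])

```text
time_s: 21.02
position: [0.4824, 0.0433, 0.1314]
orientation: [-3.141, -0.001, -0.002]
wrist_force: [-3.2, 0.8, 6.4]
finger_gap: 0.0148
```

```bash
python3 st.py 0.482 0.043 0.1315 w;python3 st.py 0.482 0.043 0.1315 w
```

```text
21.075 [0.4825 0.0433 0.1314] gap 0.0148 F [-1.9  1.4  3.9] q6 1.43
fix turn [-0.0001 -0.0011  0.0004]
delta tool cm [-0.05  0.03 -0.01]
21.125 [0.4825 0.0434 0.1314] gap 0.0149 F [-3.2 -0.2  4.5] q6 1.43
fix turn [-0.0001 -0.0012  0.0005]
delta tool cm [-0.05  0.04 -0.01]
```

Contact, at 4.5 N. I'll release and back off towards +y, where the cap stands.

Emit:
carry_out(commands=[[0,0,0,0,0,0,1.8],[0,0,0,0,0,0,2.5],[0,0,0,0,0,0,3.5],[0,0,0,0,0,0,4.5],[0,0,-3,0,0,0,5],[0,0,-5,0,0,0,6],[0,-5,0,0,0,0,7],[-1,-5,0,0,0,0,8],[-1,-4,0,0,0,0,9],[-1,-1,0,0,0,0,9.4]])

```text
time_s: 22.38
position: [0.4528, 0.1964, 0.2139]
orientation: [-3.14, 0.006, -0.006]
wrist_force: [0.2, 0.9, -0.5]
finger_gap: 0.0937
```

```bash
python3 st.py 0.446 0.206 0.035 w; python3 - <<'E'
from h import *
o=snap("l");im,de=o["top"]
print(topdisk("top",im,de,(265,185,320,235),.110,.003))
print(topdisk("top",im,de,(265,185,320,235),.124,.004))
cv2.imwrite("pics/l_top.png",cv2.resize(im[180:240,260:330,::-1],None,fx=9,fy=9,interpolation=cv2.INTER_CUBIC))
cv2.imwrite("pics/l_sc.png",cv2.resize(o["scene"][0][130:230,240:340,::-1],None,fx=6,fy=6,interpolation=cv2.INTER_CUBIC))
E
```

```text
22.425 [0.4519 0.1966 0.2137] gap 0.094 F [-0.4  0.5 -1.2] q6 1.75
fix turn [-0.0014 -0.0027 -0.004 ]
delta tool cm [-0.64 -0.92 17.87]
(array([0.48297956, 0.04090531]), np.float64(0.03814134301559576), array([0.48242293, 0.04079387]), np.float64(0.1100039481636289), 47)
(array([0.48347721, 0.04125582]), np.float64(0.014626245356813889), array([0.48339257, 0.04126096]), np.float64(0.12332304135055805), 14)
```

View pics/l_top.png

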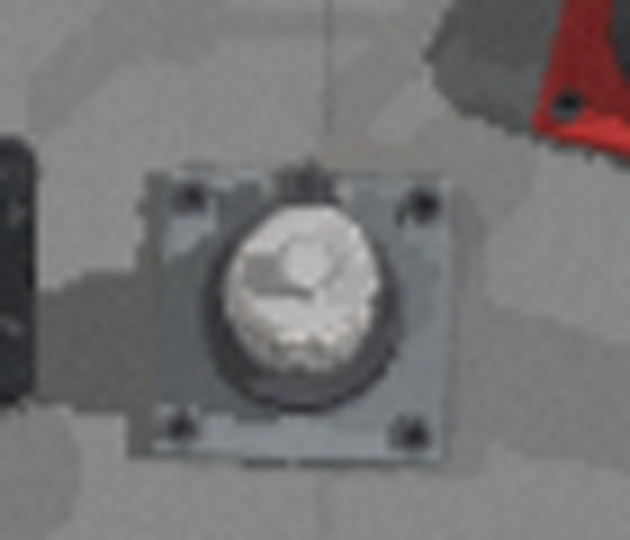

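View pics/l_sc.png

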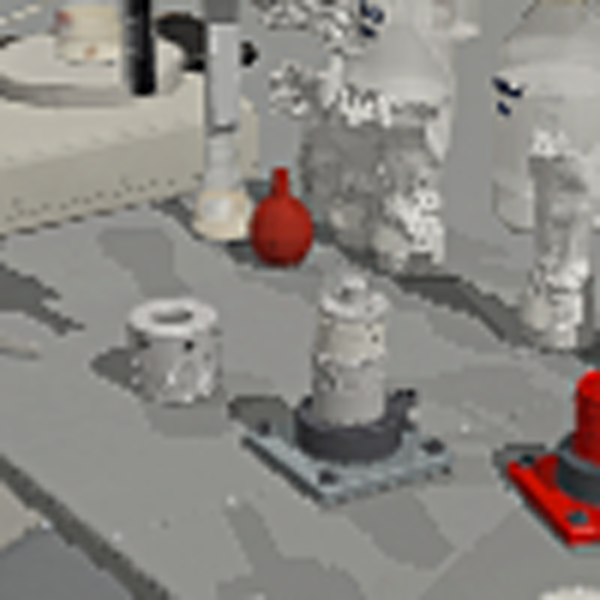

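Emit:
carry_out(commands=[[-0.6,-0.8,3,-0.001,-0.003,-0.004,9.4],[0,0,4,0,0,0,9.4],[0,0,4,0,0,0,9.4]])

```text
time_s: 22.9
position: [0.4525, 0.1995, 0.1052]
orientation: [-3.141, 0.011, -0.018]
wrist_force: [0.5, -0.7, 0.2]
finger_gap: 0.0942
```

```bash
python3 st.py 0.446 0.206 0.035 w; python3 st.py 0.446 0.206 0.035 w
```

```text
22.95 [0.4485 0.1985 0.0996] gap 0.0941 F [-3.4 -1.2 -2.4] q6 1.77
fix turn [ 0.0017 -0.0011 -0.0078]
delta tool cm [-0.26 -0.76  6.46]
23.0 [0.4487 0.1988 0.1017] gap 0.0941 F [-0.7 -0.6 -0.1] q6 1.77
fix turn [ 0.0016 -0.0006 -0.0076]
delta tool cm [-0.28 -0.73  6.67]
```

Emit:
carry_out(commands=[[-0.28,-0.75,0.5,0.002,0,-0.008,9.4]])

```text
time_s: 23.12
position: [0.4474, 0.2057, 0.098]
orientation: [-3.141, 0.002, -0.004]
wrist_force: [0.5, 0.3, 1.2]
finger_gap: 0.0942
```

```bash
python3 st.py 0.446 0.206 0.035 w; python3 st.py 0.446 0.206 0.035 w;  python3 - <<'E'
from h import *
o=snap("m",("scene",))
cv2.imwrite("pics/m_sc.png",cv2.resize(o["scene"][0][110:230,220:340,::-1],None,fx=5,fy=5,interpolation=cv2.INTER_CUBIC))
E
```

```text
23.175 [0.446  0.2064 0.0969] gap 0.0937 F [-0.6  0.5 -0.1] q6 1.77
fix turn [-0.0008 -0.0006 -0.0001]
delta tool cm [-0.    0.04  6.19]
23.225 [0.4462 0.2064 0.0973] gap 0.0937 F [ 0.3  0.6 -0.3] q6 1.77
fix turn [-0.0006 -0.0012  0.0004]
delta tool cm [-0.02  0.04  6.23]
```

View pics/m_sc.png

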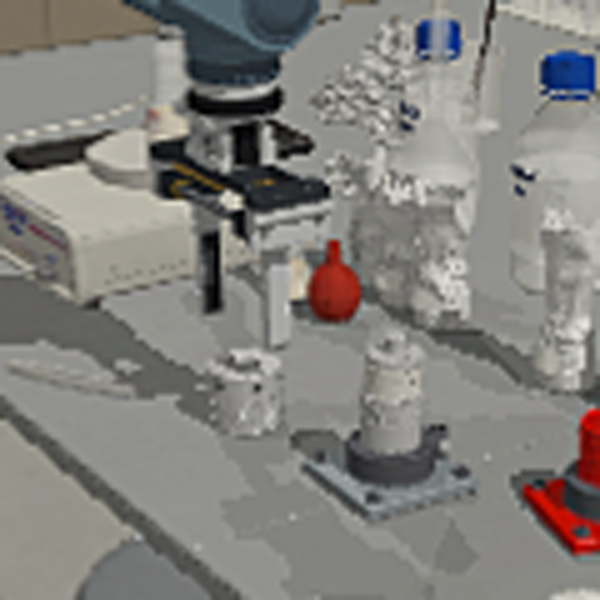

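Emit:
carry_out(commands=[[0,0,2,0,0,0,9.4],[0,0,2,0,0,0,9.4],[0,0,1.2,0,0,0,9.4]])

```text
time_s: 23.65
position: [0.4515, 0.2076, 0.0502]
orientation: [-3.139, -0.002, -0.022]
wrist_force: [-0.2, 0.5, -0.1]
finger_gap: 0.0938
```

```bash
python3 st.py 0.446 0.206 0.035 w; python3 st.py 0.446 0.206 0.035 w
```

```text
23.7 [0.4507 0.2074 0.0489] gap 0.0937 F [-1.2 -0.9 -0.6] q6 1.77
fix turn [-0.0025 -0.0118  0.0013]
delta tool cm [-0.49  0.14  1.38]
23.75 [0.4506 0.2074 0.0494] gap 0.0941 F [-0.4 -0.4 -0.1] q6 1.77
fix turn [-0.0024 -0.0114  0.0014]
delta tool cm [-0.48  0.14  1.44]
```

Emit:
carry_out(commands=[[-0.45,0.14,1.4,-0.002,-0.011,0.001,9.4]])

```text
time_s: 23.88
position: [0.4479, 0.2064, 0.0367]
orientation: [-3.14, -0.001, -0.006]
wrist_force: [-0.5, -0.9, -0.3]
finger_gap: 0.0943
```

```bash
python3 st.py 0.446 0.206 0.035 w; python3 st.py 0.446 0.206 0.035 w
```

```text
23.925 [0.4453 0.2058 0.034 ] gap 0.094 F [-1.4 -0.7 -1. ] q6 1.77
fix turn [0.     0.0016 0.0003]
delta tool cm [ 0.07 -0.02 -0.1 ]
23.975 [0.4451 0.2057 0.0342] gap 0.0939 F [0.6 0.  0.1] q6 1.77
fix turn [0.0002 0.0023 0.0004]
delta tool cm [ 0.09 -0.03 -0.08]
```

Emit:
carry_out(commands=[[0.06,0,0,0,0.002,0,7.5],[0,0,0,0,0,0,6.4],[0,0,0,0,0,0,5.4],[0,0,0,0,0,0,5.4],[0,0,0,0,0,0,5.4],[0,0,0,0,0,0,5.4],[0,0,0,0,0,0,5.4]], newtons=45)

```text
time_s: 24.85
position: [0.4462, 0.2059, 0.0348]
orientation: [-3.141, -0.001, -0.002]
wrist_force: [0.5, 0.1, -1.1]
finger_gap: 0.0597
```

```bash
python3 st.py 0.446 0.206 0.035 w
```

```text
24.9 [0.4463 0.2059 0.0349] gap 0.0598 F [ 0.8  0.2 -1. ] q6 1.77
fix turn [-0.0002 -0.0013  0.0004]
delta tool cm [-0.03 -0.01 -0.01]
```

Emit:
carry_out(commands=[[0,0,-2,0,0,0,5.4],[0,0,-4,0,0,0,5.4],[0,0,-5,0,0,0,5.4],[0,0,-5,0,0,0,5.4],[0,0,-2,0,0,0,5.4],[1,4,0,0,0,0,5.4],[1,5,0,0,0,0,5.4],[1,4,0,0,0,0,5.4],[0.5,1.5,0,0,0,0,5.4]])

```text
time_s: 26.02
position: [0.4781, 0.0573, 0.2166]
orientation: [3.139, 0.007, -0.012]
wrist_force: [0.9, 0.3, -2.2]
finger_gap: 0.0594
```

```bash
python3 st.py 0.4825 0.0458 0.165 w;python3 st.py 0.4825 0.0458 0.165 w
```

```text
26.075 [0.4785 0.0565 0.2166] gap 0.0598 F [ 0.4 -2.  -2.9] q6 1.45
fix turn [0.0031 0.0075 0.004 ]
delta tool cm [0.43 1.06 5.16]
26.125 [0.4782 0.058  0.2166] gap 0.0598 F [-0.3  0.3 -3.1] q6 1.45
fix turn [0.002  0.0078 0.0044]
delta tool cm [0.47 1.22 5.16]
```

Align at height first, then descend.

Emit:
carry_out(commands=[[0.4,1.2,1.5,0.002,0.008,0.004,5.4]])

```text
time_s: 26.25
position: [0.4826, 0.0471, 0.2023]
orientation: [-3.141, -0.003, -0.004]
wrist_force: [1.1, 0.2, -2.7]
finger_gap: 0.0595
```

```bash
python3 st.py 0.4825 0.0458 0.165 w;python3 st.py 0.4825 0.0458 0.165 w; python3 - <<'E'
from h import *
o=snap("n",("scene",))
cv2.imwrite("pics/n_sc.png",cv2.resize(o["scene"][0][130:230,250:350,::-1],None,fx=6,fy=6,interpolation=cv2.INTER_CUBIC))
E
```

```text
26.3 [0.4812 0.046  0.1993] gap 0.0597 F [-1.5 -0.7 -4.1] q6 1.43
fix turn [-0.0001  0.0024  0.0007]
delta tool cm [0.14 0.02 3.43]
26.35 [0.4807 0.0467 0.1997] gap 0.0596 F [ 0.2 -0.2 -3.4] q6 1.43
fix turn [-0.0009  0.0038  0.0005]
delta tool cm [0.19 0.1  3.47]
```

View pics/n_sc.png

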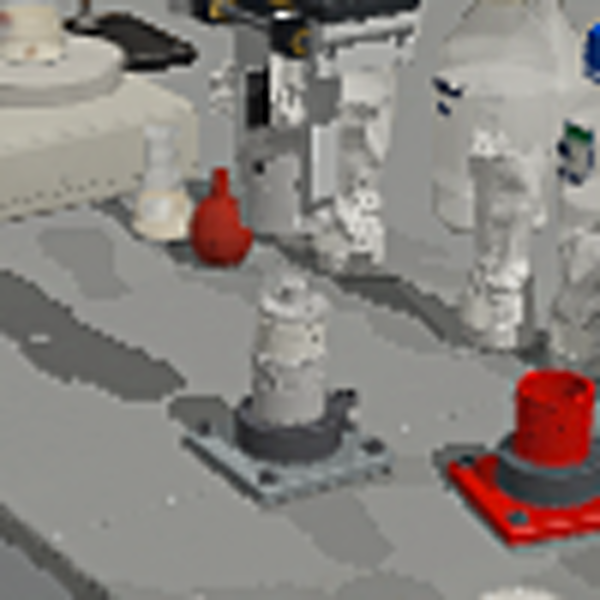

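Emit:
carry_out(commands=[[0.15,0.08,2,0,0.004,0,5.4],[0,0,2,0,0,0,5.4]])

```text
time_s: 26.65
position: [0.4841, 0.0486, 0.1625]
orientation: [-3.14, -0.006, -0.01]
wrist_force: [-0.7, 0.5, -2.0]
finger_gap: 0.0592
```

```bash
python3 st.py 0.4825 0.0458 0.15 w;python3 st.py 0.4825 0.0458 0.15 w
```

```text
26.7 [0.4824 0.0489 0.1598] gap 0.0598 F [-1.9 -0.5 -3.7] q6 1.43
fix turn [-0.0019 -0.0017  0.0038]
delta tool cm [0.01 0.31 0.98]
26.75 [0.4824 0.0488 0.1608] gap 0.0598 F [-0.6 -0.4 -2.6] q6 1.43
fix turn [-0.0018 -0.0014  0.0038]
delta tool cm [0.   0.3  1.08]
```

Emit:
carry_out(commands=[[0,0.3,1,-0.002,-0.001,0.004,5.4]])

```text
time_s: 26.88
position: [0.4835, 0.0463, 0.1522]
orientation: [3.141, 0.001, 0.005]
wrist_force: [0.9, -0.6, -1.7]
finger_gap: 0.0597
```

```bash
python3 st.py 0.4825 0.0458 0.15 w;python3 st.py 0.4825 0.0458 0.15 w;python3 - <<'E'
from h import *
o=snap("o",("scene",))
cv2.imwrite("pics/o_sc.png",cv2.resize(o["scene"][0][130:230,250:350,::-1],None,fx=6,fy=6,interpolation=cv2.INTER_CUBIC))
E
```

```text
26.925 [0.4821 0.0461 0.15  ] gap 0.0594 F [-1.7 -0.3 -3.5] q6 1.43
fix turn [0.0003 0.0005 0.0004]
delta tool cm [0.04 0.03 0.  ]
26.975 [0.4819 0.0461 0.1502] gap 0.0595 F [-0.5  0.8 -1.8] q6 1.43
fix turn [0.     0.0011 0.0003]
delta tool cm [0.06 0.03 0.02]
```

View pics/o_sc.png

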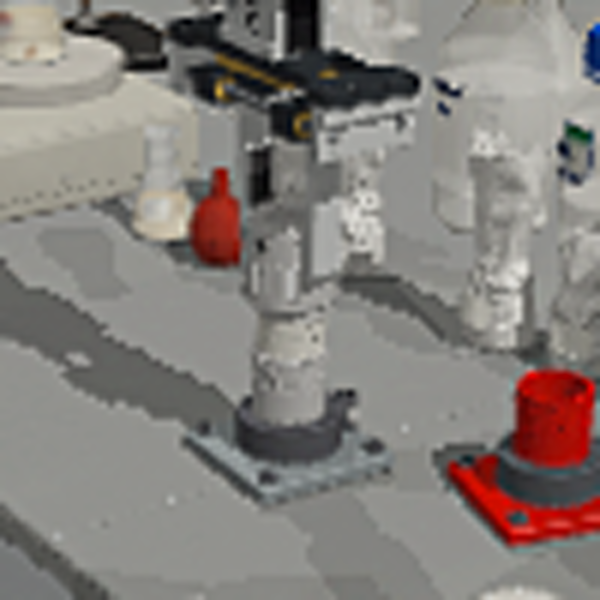

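Emit:
carry_out(commands=[[0.06,0.03,1,0,0.001,0,5.4]])

```text
time_s: 27.15
position: [0.484, 0.0456, 0.1417]
orientation: [3.141, 0.0, 0.006]
wrist_force: [0.6, -0.2, -2.1]
finger_gap: 0.0598
```

```bash
python3 st.py 0.4825 0.0458 0.15 w;python3 st.py 0.4825 0.0458 0.125 w
```

```text
27.2 [0.4826 0.0457 0.1396] gap 0.0597 F [-0.8 -0.8 -3.6] q6 1.43
fix turn [-0.     -0.0002 -0.0001]
delta tool cm [-0.01 -0.01 -1.04]
27.25 [0.4822 0.0457 0.1397] gap 0.0595 F [-0.1  0.7 -3. ] q6 1.43
fix turn [-0.0002  0.0009 -0.0001]
delta tool cm [ 0.03 -0.01  1.47]
```

Emit:
carry_out(commands=[[0,0,1,0,0,0,5.4]])

```text
time_s: 27.38
position: [0.4829, 0.0456, 0.1301]
orientation: [3.142, -0.0, 0.002]
wrist_force: [-0.2, 0.3, -2.4]
finger_gap: 0.0596
```

```bash
python3 st.py 0.4825 0.0458 0.15 w;python3 st.py 0.4825 0.0458 0.118 w
```

```text
27.425 [0.4814 0.0458 0.128 ] gap 0.06 F [-1.1 -0.5 -4. ] q6 1.43
fix turn [-0.0005  0.0029 -0.0003]
delta tool cm [ 0.1  -0.01 -2.2 ]
27.475 [0.4811 0.0459 0.1282] gap 0.0597 F [-1.  -0.3 -2.4] q6 1.43
fix turn [-0.0006  0.0039 -0.0002]
delta tool cm [0.14 0.01 1.02]
```

Emit:
carry_out(commands=[[0.12,0,0.8,0,0.004,0,5.4]])

```text
time_s: 27.6
position: [0.4829, 0.0457, 0.1204]
orientation: [-3.141, 0.0, -0.003]
wrist_force: [-0.5, -0.3, -2.0]
finger_gap: 0.0594
```

```bash
python3 st.py 0.4825 0.0458 0.15 w;python3 st.py 0.4825 0.0458 0.11 w
```

```text
27.65 [0.4817 0.0459 0.1187] gap 0.0598 F [-0.8  0.1 -3.1] q6 1.43
fix turn [-0.0008  0.0012 -0.0003]
delta tool cm [ 0.08  0.01 -3.13]
27.7 [0.4815 0.0459 0.119 ] gap 0.0594 F [-0.4  1.  -1.6] q6 1.43
fix turn [-0.001   0.002  -0.0003]
delta tool cm [0.1  0.01 0.9 ]
```

Emit:
carry_out(commands=[[0.05,0,0.5,0,0.001,0,5.4]])

```text
time_s: 27.82
position: [0.4824, 0.0459, 0.1141]
orientation: [-3.141, 0.0, -0.0]
wrist_force: [-0.2, -0.6, -2.0]
finger_gap: 0.0597
```

```bash
python3 st.py 0.4825 0.0458 0.15 w;python3 st.py 0.4825 0.0458 0.11 w
```

```text
27.875 [0.4816 0.046  0.113 ] gap 0.0596 F [-0.6 -0.3 -3.2] q6 1.43
fix turn [-0.001   0.002  -0.0003]
delta tool cm [ 0.08  0.01 -3.7 ]
27.925 [0.4815 0.046  0.1133] gap 0.0596 F [-0.3  0.5 -3.3] q6 1.43
fix turn [-0.0011  0.0023 -0.0003]
delta tool cm [0.1  0.02 0.33]
```

The cap is past the rim, with its lower edge at z = 0.078, and nothing has touched.

Emit:
carry_out(commands=[[0.08,0,0.6,-0.001,0.002,0,5.4]])

```text
time_s: 28.05
position: [0.4829, 0.0459, 0.1076]
orientation: [3.141, -0.0, 0.002]
wrist_force: [-0.4, 0.6, -2.0]
finger_gap: 0.0598
```

```bash
python3 st.py 0.4825 0.0458 0.15 w;python3 st.py 0.4825 0.0458 0.101 w
```

```text
28.1 [0.4819 0.046  0.1063] gap 0.0595 F [-1.4 -0.5 -2.7] q6 1.43
fix turn [-0.0002  0.001  -0.0003]
delta tool cm [ 0.05  0.02 -4.37]
28.15 [0.4818 0.046  0.1065] gap 0.0598 F [-0.  -0.  -2.2] q6 1.43
fix turn [-0.0002  0.0015 -0.0003]
delta tool cm [0.07 0.03 0.55]
```

Emit:
carry_out(commands=[[0.05,0,0.45,0,0.001,0,5.4]])

```text
time_s: 28.28
position: [0.4826, 0.0461, 0.1021]
orientation: [-3.141, 0.0, -0.0]
wrist_force: [-0.0, -0.2, -3.3]
finger_gap: 0.0599
```

```bash
python3 st.py 0.4825 0.0458 0.15 w;python3 st.py 0.4825 0.0458 0.101 w
```

```text
28.325 [0.482  0.0461 0.1012] gap 0.0598 F [-0.8  0.5 -3.5] q6 1.43
fix turn [-0.0004  0.0014 -0.0003]
delta tool cm [ 0.05  0.03 -4.88]
28.375 [0.4818 0.0462 0.1014] gap 0.0598 F [ 0.  -0.8 -1.7] q6 1.43
fix turn [-0.0004  0.0018 -0.0002]
delta tool cm [0.07 0.04 0.04]
```

Emit:
carry_out(commands=[[0.05,0.03,0.1,0,0,0,5.4]])

```text
time_s: 28.5
position: [0.4824, 0.0459, 0.1008]
orientation: [-3.141, 0.0, 0.003]
wrist_force: [-4.7, 1.8, 9.4]
finger_gap: 0.0596
```

```bash
python3 st.py 0.4825 0.0458 0.15 w;python3 st.py 0.4825 0.0458 0.101 w
```

```text
28.55 [0.4826 0.0459 0.1009] gap 0.0598 F [-1.6  0.6 -2.1] q6 1.43
fix turn [-0.0006  0.0018 -0.0003]
delta tool cm [-0.02  0.   -4.91]
28.6 [0.4826 0.0458 0.1008] gap 0.0598 F [-1.9  1.5  1. ] q6 1.43
fix turn [-0.0004  0.0013 -0.0003]
delta tool cm [-0.01  0.   -0.02]
```

The crown met the plate at an origin height of 0.066. I'll release it.

Emit:
carry_out(commands=[[0,0,0,0,0,0,6.3],[0,0,0,0,0,0,7],[0,0,0,0,0,0,8],[0,0,0,0,0,0,9],[0,0,-2,0,0,0,9.2],[0,0,-4,0,0,0,9.2],[0,0,-5,0,0,0,9.2],[0,5,-2,0,0,0,9.2],[0,6,0,0,0,0,9.2],[0,6,0,0,0,0,9.2]])

```text
time_s: 29.85
position: [0.484, -0.1259, 0.2366]
orientation: [3.139, 0.013, 0.005]
wrist_force: [1.0, 0.0, 0.3]
finger_gap: 0.092
```

Emit:
carry_out(commands=[[0,6,0,0,0,0,9.2],[0,4,0,0,0,0,9.2],[0,0,0,0,0,0,9.2],[0,0,0,0,0,0,9.2]])

```text
time_s: 30.35
position: [0.4839, -0.2321, 0.2371]
orientation: [3.139, 0.004, 0.007]
wrist_force: [-1.1, -0.4, -0.1]
finger_gap: 0.0921
```

```bash
python3 st.py w; python3 - <<'E'
from h import *
o=snap("p");im,de=o["top"]
print(topdisk("top",im,de,(265,180,320,235),.118,.003))
print(topdisk("top",im,de,(280,195,310,222),.1245,.0035))
print(topdisk("top",im,de,(265,190,322,240),.012,.004))
cv2.imwrite("pics/p_top.png",cv2.resize(im[180:240,260:330,::-1],None,fx=9,fy=9,interpolation=cv2.INTER_CUBIC))
cv2.imwrite("pics/p_sc.png",cv2.resize(o["scene"][0][130:260,240:370,::-1],None,fx=4.5,fy=4.5,interpolation=cv2.INTER_CUBIC))
for k,r,z in (("lidB",(360,205,396,240),.018),("f1",(155,155,182,185),.085),("f3",(405,145,435,170),.085)): print(k,topdisk("top",im,de,r,z,.004))
E
```

```text
30.4 [ 0.4839 -0.2319  0.2371] gap 0.092 F [-0.8 -0.1 -0.1] q6 0.91
fix turn [ 0.0027 -0.0042  0.0033]
(array([0.48260396, 0.04341136]), np.float64(0.056153347454348204), array([0.48237509, 0.04333642]), np.float64(0.1175270201275711), 60)
(array([0.48340299, 0.04124305]), np.float64(0.014619569637777058), array([0.48331839, 0.04124819]), np.float64(0.1231134773883884), 14)
(array([0.48284084, 0.04571356]), np.float64(0.1007425436649533), array([0.48192596, 0.04560385]), np.float64(0.011693749509695706), 186)
lidB (array([ 0.464023  , -0.19668707]), np.float64(0.020994592031079496), array([ 0.46449986, -0.19407411]), np.float64(0.017109060156696776), 20)
f1 (array([0.62562922, 0.4378337 ]), np.float64(0.02567952171253113), array([0.62923243, 0.43823571]), np.float64(0.08356811633381755), 21)
f3 (array([ 0.66817904, -0.36648611]), np.float64(0.011121511029626878), array([ 0.66946049, -0.36911791]), np.float64(0.08665838755742694), 9)Traceback (most recent call last):
  File "st.py", line 9, in <module>
    t=np.array([float(a) for a in sys.argv[1:4]]); print("delta tool cm",(R.T@(t-s["position"])*100).round(2))
                ~~~~~^^^
ValueError: could not convert string to float: 'w'
```

View pics/p_top.png

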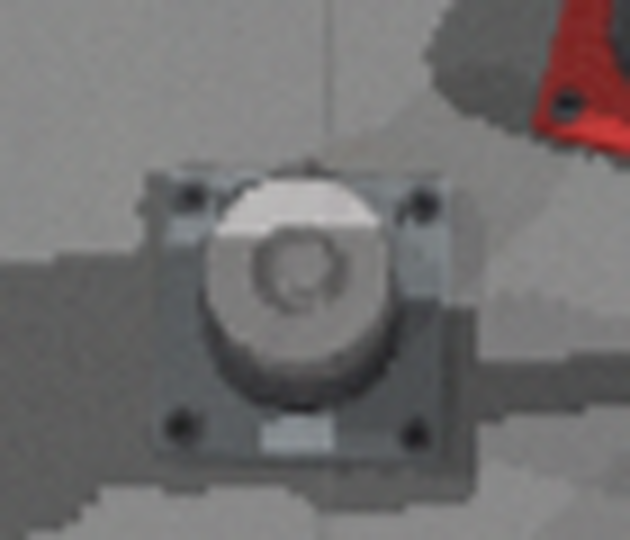

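View pics/p_sc.png

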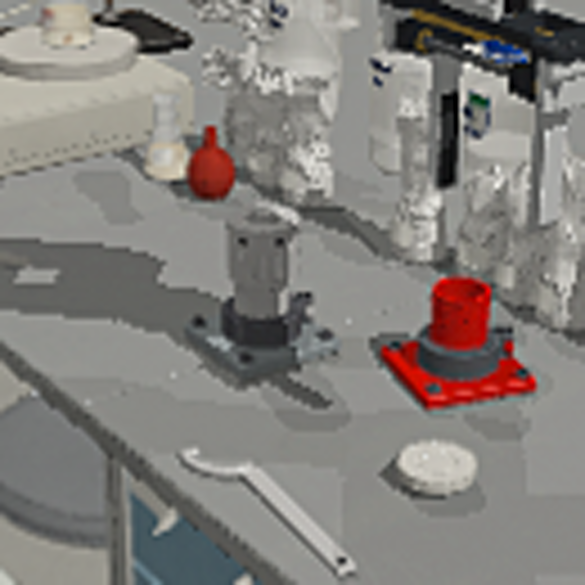

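The top view shows the cap at enlarged (300,270), with the stud showing in its hole. The crown is at z = 0.1175 and sits about 2 mm off the body's axis. The scene view shows the cap upright on the body and the large lid in its place, so I'm handing in.

```bash
python3 -c "
from h import *
s=monitor.get_state();print(s['time_s'],abs(s['dq']).max());print(manip.sign_off())"
```

```text
30.5 0.0031399506151423497
the job is handed in; nothing more can be done
None
```

I put the autoclave together in the required order: liner, small lid, pressure plate, then screw cap. I released each part before fetching the next, and handed in at 30.5 s with the arm clear and at rest.

**Last checks (top camera):**

| Part | Top height measured (mm) | Top height when seated (mm) | Distance from the part it is judged against (mm) | Limit (mm) |
|---|---|---|---|---|
| Liner | 94 | 94 | about 2 from the body | 5 |
| Small lid | 103.5 | 104 | about 2 from the liner | 5 |
| Plate (stud top) | 123.1 | 124 | about 1.5 from the lid | 8 |
| Cap (crown) | 117.5 | 118 | about 2 from the body | 6 |

- **Seating:** the stud shows in the cap's hole. The largest wrist force I read was about 10 N, when the cap touched down on the plate.
- **A disagreement:** over the body, the camera read each placed part about 2 mm to the robot's right of where the gripper released it. I set the cap's position between the two readings. All offsets are still within limits, since the fits leave only 2 to 2.5 mm of play.
- **Not fully confirmed:** in the last top picture the arm partly hid the large lid and the right-hand flask, so those two position readings are unreliable. In the scene picture the large lid looked unmoved. The right-hand flask could not be checked, but I moved nothing near it. The left flask measured unmoved.

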